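# Let the sole press down off its ratchet

## Robot

A 6-joint arm with a two-finger parallel gripper is mounted at the origin on the work surface. World frame = base frame: x ahead of the robot, y to its left, z up, the work surface at z = 0. Lengths are in m, angles in degrees, forces in N, time in s.
With the tool pointing down it reaches from about 0.4 to 0.825 m from the base axis. Payload 7 kg.
Tool frame: the origin (TCP) lies midway between the tips of the shut fingers; the grasp point (between the pads) lies 19 mm behind it; x points along the fingers, z is the direction in which the jaws open and shut, and the axes are right-handed (so a half turn about x gives the same grasp; the last joint's range is limited). The gripper opens to 88 mm and grips with 3 to 60 N. Pads are 19 mm wide; open, the fingers measure 130 mm over their backs; the gripper's body (78 mm by 193 mm) begins 47 mm behind the grasp point.
Start: joints at [80.793, 20.546, 0.682, 0, -70.136, -16.507], TCP at [0.293, 0.608, 0.197] pointing down, gripper open.
Joint ranges: [-176.03, 176.03], [-82.01, 121.73], [-58.28, 71.71], [-173.87, 95.51], [-174.79, -0.11], [-173.66, 173.66]. Speed limits (degrees/s): [136.94, 136.94, 172.46, 180, 180, 180].

## Interface

Orientations are given as [roll, pitch, yaw] about the fixed x, y, z axes, in that order (R = Rz(yaw) Ry(pitch) Rx(roll)).
In Python, from plant import get_state, capture, close_job gives the robot as it stands.
- The arm moves only by the tool play_rows, never from a script. Its argument "series" is one flat list of numbers, 4 for each row, row after row: the shift along the tool's x, y, z in m, then the turn about the tool's x in rad. In form: [tx, ty, tz, spin, tx, ty, tz, spin, ...]. A call has exactly 5 rows; each row shifts and turns the commanded pose from where the row before left it, along the tool's axes as they then stand; what a row does not reach is not made up. A row lasts 1/12 s, in which the tool goes at most 41.7 mm and 7.16 degrees, less where a joint would pass 70% of its speed; a pose out of reach is approached as far as the arm can. A call is refused whole if a number of a shift passes 0.0417 or a number of a turn 0.125, either way. A call with a gripper value outside its range is refused whole. "jaw" is the opening in per cent of the stroke, from 0 (shut) to 100 (fully open), set as the call begins (left out, the last holds). The fingers move at their own pace and stop on an object; "squeeze" is the grip in N (left out, the last holds). Time passes only in rows, so rows that do not move let the fingers close, or fill a call up. It gives the time, the measured TCP pose, the force and the opening at its end, in the units of the state.
- get_state(): the state, without advancing time (a new reading comes with each control period).
- capture(name): name is "scene" or "side" or "wrist"; returns a dict with "img" (480x640x3 uint8, blue, green, red), "K" (3x3 intrinsics, pixels), "k1" (the pictures are not rectified: a ray, as slopes to the right and down, at radius r is drawn at 1 + k1 r^2 times it, then the intrinsics apply), "world_from_camera" (4x4, takes a point from camera to world coordinates). Camera axes: x right, y down, z forward; pixel columns grow to the right and rows downward; lengths in m; the calibration is good to about 2 mm. A picture is of the moment at which its call begins. There is no depth.
- close_job(): hands the job in, once; it reports no verdict.
The state is a dict: "time_s": time; "joints": joint angles; "qd": joint speeds; "joint_torque": joint torques, N m; "tcp_pos": TCP position; "eef_rot": TCP orientation; "contact_force": force on the tool from outside, world axes, zero at the start; "moment": the same for the moment, N m; "gripper_width": finger opening in m.
Only numpy, scipy, OpenCV 4.12 (cv2) and the standard library are available. Lean on these libraries where they do the work, as an engineer would, in place of code of your own. Each camera call takes 0.05 s, during which the arm holds its last target.

## Task

The weighted head of the sole press is hanging on its ratchet above the upturned shoe. Push the pawl's throw-over lever down until it stays down, take the weight on the crank so that the pawl springs up clear of the wheel, then let the crank turn back slowly under the load, never faster than a quarter turn a second, until the head rests on the sole with its whole weight. Do not force the head down with the crank, leave the lever thrown over, leave the things lying around where they are, and let go.

Things in the scene. Friction and masses are not known exactly. Their poses are not given: they have to be found in the camera images.
- press: Grey bench sole press, fixed. Origin: on the bench under the axle; x points away from the robot (yaw 0), y to the shoe, z up. Base plate 280 x 300 x 20 mm (y -100 to 200), column 85 x 80 mm, 322 mm high, around the origin. The shoe stands sole up at y = +125 mm. The axle is level, parallel to y, 180 mm up. On it: ratchet wheel 89 mm across (y -57 to -71 mm), crank arm (y -88 to -98 mm), grip.
- axle (a point): Point on the axle line, 180 mm above the bench, 155 mm from the press origin along its -y: the centre of the circle, 75 mm in radius, that grip_mid runs on, in the upright plane across the press's y axis.
- grip_mid (a point): Middle of the crank's black round grip, 28 mm across, 100 mm long, its axis parallel to the press's y axis, arm at its +y end, free end at -y. It spins freely on its pin, so a hand holding it need not turn. At the start the crank stands anywhere from 5 degrees below to 50 degrees above level, on the -x side of the axle.
- wheel (a joint): Turn of wheel and crank together, rad: 0 at the start, growing as the head is lowered, 20 mm of head travel per rad; stops at -1.25 and 4.25. Lowering carries the grip from the -x side up over the top and down on the +x side. The head's weight pulls the grip that way with about 9 to 13 N; winding up is the other way.
- lever (a joint): Pawl's throw-over lever, rad: 0 pawl engaged, 0.8 fully thrown (stop). Stays where it is left; takes about 5 to 8 N at its bar. It moves the pawl through a spring: when thrown, the pawl stays jammed under the loaded tooth until the crank is wound up a little (wheel to about -0.02 to -0.15), taking the weight; then the pawl jumps up clear.
- lever_bar (a point): Middle of the round steel cross bar on the free end of the throw-over lever, 16 mm across, 50 mm long, along the press's y. Free from above. The lever's pivot is parallel to y at press x = 70 mm, 238 mm up; the bar starts 62 mm beyond it in +x and 18 mm above it, and goes down about 50 mm in all, staying 54 to 65 mm beyond the pivot in x.
- pawl_tip (a point): Tip of the pawl's steel beak, on top of the wheel. About 216 mm above the bench when engaged, about 250 mm once it has sprung clear (lever fully thrown).
- head: Press head: rubber-faced plate 110 x 75 mm carrying two dark disc weights 100 mm across; 3.6 to 4.8 kg; slides on the column. Origin: above the press origin at the height of the plate's underside, 189 mm up at the start.
- head_plate (a point): Middle of the underside of the head's plate. The sole lies 30 to 55 mm below it at the start; that differs each time and is not measured: feel it. The shoe stands on rubber that gives 1 mm per 25 N, so the weight's pull on the crank fades to nothing over the last 1.4 to 1.9 mm of travel (0.07 to 0.1 rad of crank); turned further, the crank forces the head down.
- glue_bottle: Bystander: plain white bottle, 68 mm across, 150 mm tall, origin under it.
- hammer: Bystander: hammer lying on the bench, 240 mm long.
- tack_tin: Bystander: small open aluminium bowl, 80 mm across, 45 mm high.

How it is judged:
By the outcome, as a careful person would: the job done as asked, in the order asked, and still so for the second after the job is handed in, with the robot touching nothing.
It also fails if it takes over 70 s, if anything falls off the work surface, if the arm or the gripper's body presses on something with over 40 N, if the wrist force passes 120 N, or if a joint passes its speed limit or range.

## Working session

There is one attempt and no reset: what is moved stays moved. The work goes in short steps, Python scripts to look and compute and a tool call to move; the robot and the scene stay as the last step left them, time stands still between calls to the robot, and variables do not carry over. Pictures are saved under pics/ and viewed, and the job is handed in when it is done.

Besides the shell and the picture viewer there is one more tool, called after "Request:" as a command line: name --argument value ..., lists and objects as JSON in quotes. play_rows: Moves the arm, as the interface text tells. Its arguments: {"type":"object","properties":{"series":{"type":"array","items":{"type":"number"}},"jaw":{"type":"number"},"squeeze":{"type":"number"}},"required":["series"]}

```bash
ls; mkdir -p pics; python3 - <<'E'
from plant import get_state, capture
import cv2
print(get_state())
for n in ("scene","side","wrist"):
    c=capture(n); cv2.imwrite(f"pics/{n}0.png",c["img"]); print(n,c["K"].tolist() if hasattr(c["K"],'tolist') else c["K"],c["k1"],c["world_from_camera"])
E
```

```text
pics
{'time_s': 0.0, 'joints': array([ 8.07938457e+01,  2.05908967e+01,  6.34330155e-01, -1.82329423e-02,
       -7.01361553e+01, -1.65069245e+01]), 'qd': array([-0.01275337,  0.01569936,  0.04727135,  0.02078766,  0.03885507,
        0.08983482]), 'joint_torque': array([-1.01523074e-03, -5.82722890e+01,  2.93060213e+01,  6.99709520e+00,
        6.92052490e-03, -1.62214396e-04]), 'tcp_pos': array([0.29266615, 0.60766362, 0.19583897]), 'eef_rot': array([   6.03503613,   89.90570674, -109.68425179]), 'contact_force': array([ 0.0844515 ,  0.1501431 , -0.19225975]), 'moment': array([-0.03935314,  0.01288277,  0.00470785]), 'gripper_width': 0.0875852400873098}
scene [[617.6256893810621, 0.0, 321.6421267365994], [0.0, 617.6256893810621, 236.1370308784408], [0.0, 0.0, 1.0]] -0.0015401805086315546 [[-0.48058644  0.6264515  -0.61367352  1.38155841]
 [ 0.87672694  0.32753397 -0.35223767  0.50342561]
 [-0.01966089 -0.70730475 -0.70663529  1.0482263 ]
 [ 0.          0.          0.          1.        ]]
side [[571.5032896052861, 0.0, 326.60579525020046], [0.0, 571.5032896052861, 244.3906706184987], [0.0, 0.0, 1.0]] -0.1192969453968871 [[ 0.98143141 -0.13900298  0.13217625  0.44859159]
 [-0.19180851 -0.71613507  0.67108871 -0.74766655]
 [ 0.00137272 -0.68398006 -0.72949941  1.04596106]
 [ 0.          0.          0.          1.        ]]
wrist [[346.70049108652876, 0.0, 312.70699756139703], [0.0, 346.70049108652876, 237.0637475807598], [0.0, 0.0, 1.0]] -0.03634319019175531 [[-0.43351987 -0.85809728 -0.27519007  0.36564447]
 [-0.90114284  0.41330173  0.13085585  0.57209459]
 [ 0.00144948  0.30471418 -0.95244274  0.38411763]
 [ 0.          0.          0.          1.        ]]
```

View pics/scene0.png

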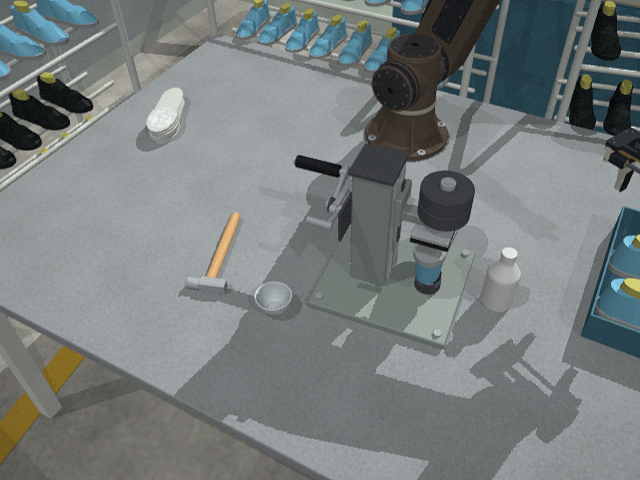

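View pics/side0.png

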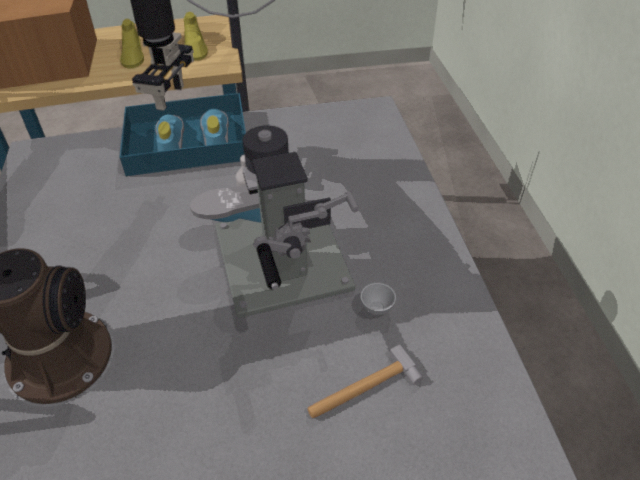

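View pics/wrist0.png

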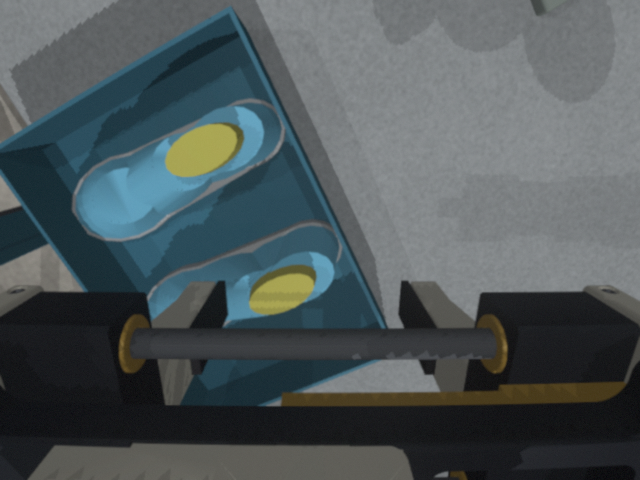

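```bash
cat > h.py <<'E'
import numpy as np, cv2
from plant import get_state, capture
def ray(c,uv):
    K=np.array(c["K"]);k1=c["k1"];T=np.array(c["world_from_camera"])
    p=((uv[0]-K[0,2])/K[0,0],(uv[1]-K[1,2])/K[1,1])
    q=cv2.undistortPoints(np.array([[uv]],float),K,np.array([k1,0,0,0],float))[0,0]
    d=T[:3,:3]@np.array([q[0],q[1],1.]);return T[:3,3],d/np.linalg.norm(d)
def onz(c,uv,z):
    o,d=ray(c,uv);return o+d*(z-o[2])/d[2]
def onx(c,uv,i,v):
    o,d=ray(c,uv);return o+d*(v-o[i])/d[i]
def tri(ca,ua,cb,ub):
    o1,d1=ray(ca,ua);o2,d2=ray(cb,ub)
    A=np.stack([d1,-d2],1);s=np.linalg.lstsq(A,o2-o1,rcond=None)[0]
    p,q=o1+s[0]*d1,o2+s[1]*d2
    return (p+q)/2,np.linalg.norm(p-q)
def proj(c,P):
    T=np.linalg.inv(np.array(c["world_from_camera"]))
    r=cv2.projectPoints(np.array([P],float),cv2.Rodrigues(T[:3,:3])[0],T[:3,3],np.array(c["K"]),np.array([c["k1"],0,0,0],float))[0]
    return r[0,0]
def crop(c,x0,y0,x1,y1,s,name):
    cv2.imwrite(name,cv2.resize(c["img"][y0:y1,x0:x1],None,fx=s,fy=s,interpolation=cv2.INTER_CUBIC))
E
python3 - <<'E'
from h import *
crop(capture("scene"),285,135,485,285,4,"pics/sc1.png")
crop(capture("side"),205,120,365,320,3,"pics/si1.png")
E
```

```text
(no output)
```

View pics/sc1.png

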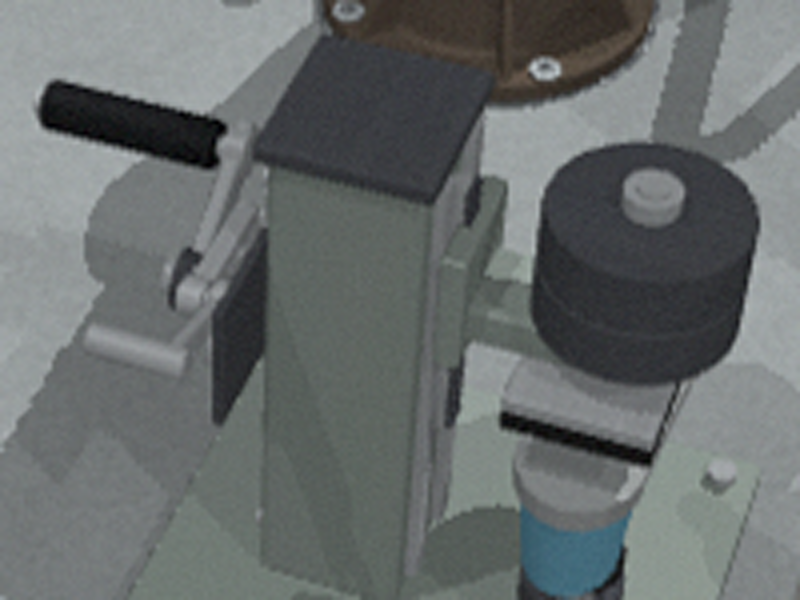

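View pics/si1.png

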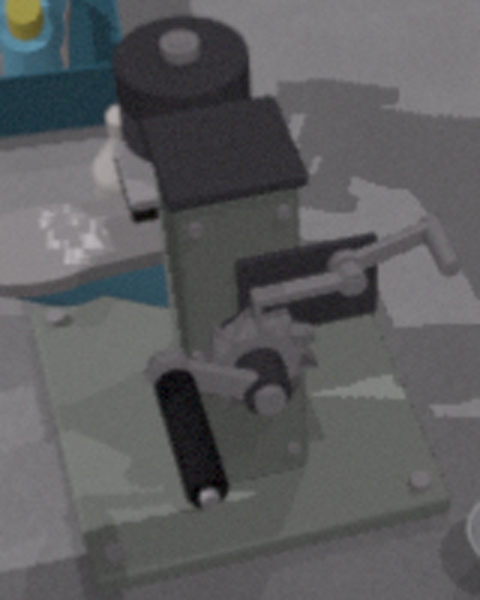

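```bash
python3 - <<'E'
from h import *
np.set_printoptions(precision=4,suppress=True)
a=capture("scene");b=capture("side")
S=lambda u,v:(u/4+285,v/4+135)
D=lambda u,v:(u/3+205,v/3+120)
for n,p,q in [("gfree",S(48,104),D(208,488)),("garm",S(218,143),D(176,380)),("bar1",S(90,337),D(450,264)),("bar2",S(182,360),D(428,228)),
 ("hub axle end",S(185,290),D(268,398)),
 ("cap1 near+y",S(495,72),D(142,120)),("cap2 near-y",S(325,37),D(170,205)),("cap3 far-y",S(257,157),D(305,183)),("cap4 far+y",S(435,200),D(275,98))]:
    print(n,*tri(a,p,b,q))
print("base corners")
for p in [(35,310),(92,585),(447,505)]: print(onz(b,D(*p),.02))
E
```

```text
gfree [ 0.4845 -0.0667  0.2204] 0.0022061175822090493
garm [0.4744 0.03   0.2206] 0.001622668591747587
bar1 [0.6673 0.0647 0.2575] 0.0013561652334471202
bar2 [0.6602 0.1078 0.2544] 0.002341926034624069
hub axle end [0.5371 0.0444 0.1733] 0.0009898845364935348
cap1 near+y [0.4763 0.1802 0.3207] 0.00252652646304269
cap2 near-y [0.4849 0.0938 0.3175] 0.003422258069745378
cap3 far-y [0.5754 0.1034 0.3122] 0.0012934895724171299
cap4 far+y [0.5697 0.1915 0.316 ] 0.0008807687730375743
base corners
[0.3723 0.3223 0.02  ]
[0.3957 0.0242 0.02  ]
[0.6697 0.0483 0.02  ]
```

```bash
cat >> h.py <<'E'
from scipy.spatial.transform import Rotation as Ro
YAW=np.radians(5.0); O=np.array([.526,.138]); X=np.array([np.cos(YAW),np.sin(YAW)]); Y=np.array([-X[1],X[0]])
def rot(s): return Ro.from_euler('xyz',s["eef_rot"],degrees=True).as_matrix()
def P(px,py,z): return np.array([*(O+px*X+py*Y),z])
def show():
    s=get_state();R=rot(s);p=s["tcp_pos"];d=p[:2]-O
    np.set_printoptions(precision=4,suppress=True)
    print("t%.2f tcp"%s["time_s"],p,"press",d@X,d@Y,p[2],"F",s["contact_force"],"Fpress",s["contact_force"][:2]@X,s["contact_force"][:2]@Y,"w",s["gripper_width"],"yawz",np.degrees(np.arctan2(R[1,2],R[0,2])))
    return s,R
E
python3 - <<'E'
from h import *
s,R=show();print(R);print(s["joints"])
a=capture("scene");b=capture("side")
print("bottle",onz(a,(497,305),0),"knob",tri(a,(654/4+285,190/4+135),b,(180/3+205,45/3+120)))
print(R.T@(P(.129,-.066,.36)-s["tcp_pos"]))
print(R.T@(np.array([.60,.50,.36])-s["tcp_pos"]))
c=capture("wrist");print("cam offset in tool",R.T@(np.array(c["world_from_camera"])[:3,3]-s["tcp_pos"]))
E
```

```text
t0.35 tcp [0.2928 0.608  0.1965] press -0.19132116352829384 0.4885525128536834 0.19652453262067207 F [ 0.5745 -0.1993 -0.4124] Fpress 0.5548922692466921 -0.2486566379400764 w 0.08777284165833756 yawz -115.71583411106288
[[-0.0002  0.901  -0.4339]
 [-0.0004 -0.4339 -0.901 ]
 [-1.      0.      0.0004]]
[ 80.7926  20.5589   0.6716  -0.0051 -70.1367 -16.5067]
bottle [0.4802 0.415  0.    ] knob (array([0.5123, 0.275 , 0.3104]), np.float64(0.0031091918281015672))
[-0.1633  0.5586  0.3132]
[-0.1635  0.3236 -0.0359]
cam offset in tool [-0.1883  0.0812  0.0007]
```

Request:
play_rows --series '[-0.033,0,0,-0.107,-0.033,0,0,-0.107,-0.033,0,0,-0.107,-0.033,0,0,-0.107,-0.033,0,0,-0.107]' --jaw 0 --squeeze 40

```text
time_s: 0.92
tcp_pos: [0.2928, 0.6078, 0.3636]
eef_rot: [160.8, 90.0, 76.1]
contact_force: [-0.0, 1.2, -0.1]
gripper_width: 0.0596
```

```bash
python3 - <<'E'
from h import *
s,R=show();print(s["joints"])
print(R.T@(np.array([.66,.45,.36])-s["tcp_pos"]))
E
```

```text
t0.92 tcp [0.2928 0.6078 0.3636] press -0.19133542065839507 0.4883267088362106 0.3636304637362522 F [-0.0039  1.1546 -0.0721] Fpress 0.09672291840886195 1.1505398096542914 w 0.05960146015131821 yawz -84.75569293409632
[ 80.793   17.7169  17.6673   0.0016 -89.9306  14.4513]
[0.0036 0.3512 0.1907]
```

Request:
play_rows --series '[0,0.029,0.019,0,0,0.029,0.019,0,0,0.029,0.019,0,0,0.029,0.019,0,0,0.029,0.019,0]'

```text
time_s: 1.33
tcp_pos: [0.4466, 0.5251, 0.362]
eef_rot: [157.1, 90.0, 72.1]
contact_force: [-0.7, 0.9, 0.3]
gripper_width: 0.0263
```

Request:
play_rows --series '[0,0.033,0.019,0,0,0.033,0.019,0,0,0.033,0.019,0,0,0.033,0.019,0,0,0.033,0.019,0]'

```text
time_s: 1.75
tcp_pos: [0.6196, 0.4445, 0.3619]
eef_rot: [142.4, 90.0, 57.3]
contact_force: [0.1, 0.9, -0.4]
gripper_width: 0.0008
```

```bash
python3 - <<'E'
from h import *
s,R=show();print(s["joints"])
print(R.T@(P(.129,-.066,.29)-s["tcp_pos"]))
E
```

```text
t1.75 tcp [0.6196 0.4445 0.3619] press 0.11993372105709062 0.29715152083516483 0.3619027814995207 F [ 0.1047  0.9435 -0.414 ] Fpress 0.18655649886687067 0.9307423653782256 w 0.0007768061973345317 yawz -85.05069548845675
[ 50.2223  27.279   31.7644  -0.0017 -94.4717  44.7268]
[0.0718 0.0094 0.3632]
```

Request:
play_rows --series '[0,0.001,0.036,0,0,0.001,0.036,0,0,0.001,0.036,0,0,0.001,0.036,0,0,0.001,0.036,0]'

```text
time_s: 2.17
tcp_pos: [0.6387, 0.2648, 0.3617]
eef_rot: [39.0, 90.0, -46.1]
contact_force: [0.9, 0.0, 0.8]
gripper_width: 0.0004
```

Request:
play_rows --series '[0,0.001,0.036,0,0,0.001,0.036,0,0,0.001,0.036,0,0,0.001,0.036,0,0.01,0.001,0.036,0]'

```text
time_s: 2.58
tcp_pos: [0.6597, 0.0859, 0.354]
eef_rot: [95.5, 89.8, 10.4]
contact_force: [1.1, 1.1, 0.2]
gripper_width: 0.0006
```

Request:
play_rows --series '[0.015,0,0,0,0.015,0,0,0,0.015,0,0,0,0.01,0,0,0,0,0,0,0]'

```text
time_s: 3.0
tcp_pos: [0.658, 0.0875, 0.2942]
eef_rot: [-82.7, 89.8, -167.8]
contact_force: [-0.2, 1.1, -0.2]
gripper_width: 0.0003
```

```bash
python3 - <<'E'
from h import *
s,R=show();print(s["joints"])
print(R.T@(P(.129,-.066,.29)-s["tcp_pos"]))
a=capture("scene");crop(a,235,105,435,255,4,"pics/sc2.png")
a=capture("side");crop(a,255,100,415,250,5,"pics/si2.png")
E
```

```text
t3.00 tcp [0.658  0.0875 0.2942] press 0.12707039298769526 -0.06178021836752962 0.2942112089855349 F [-0.1884  1.1186 -0.1539] Fpress -0.09022844079945314 1.130803044045544 w 0.0002688551824620971 yawz -85.07535590363496
[ 24.3432  17.3073   8.5033  -0.0469 -81.4116  70.5884]
[0.0042 0.002  0.0042]
```

View pics/sc2.png

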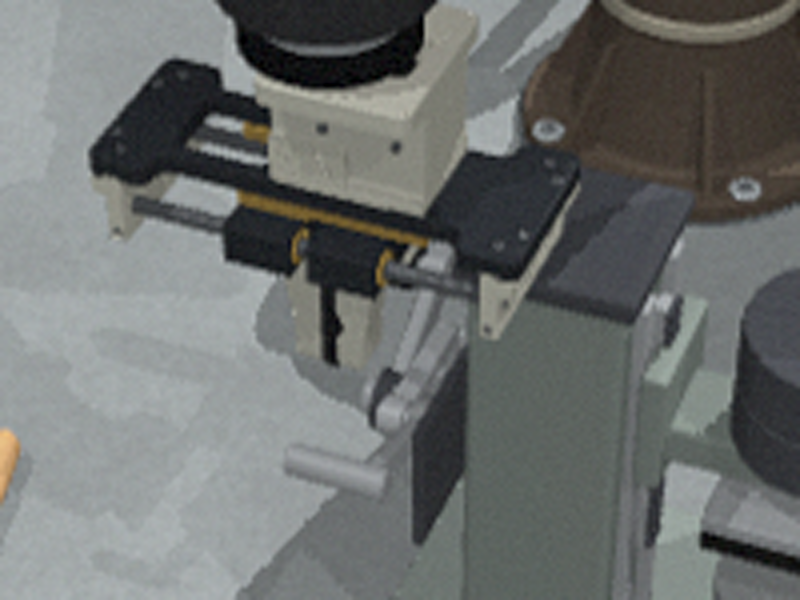

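View pics/si2.png

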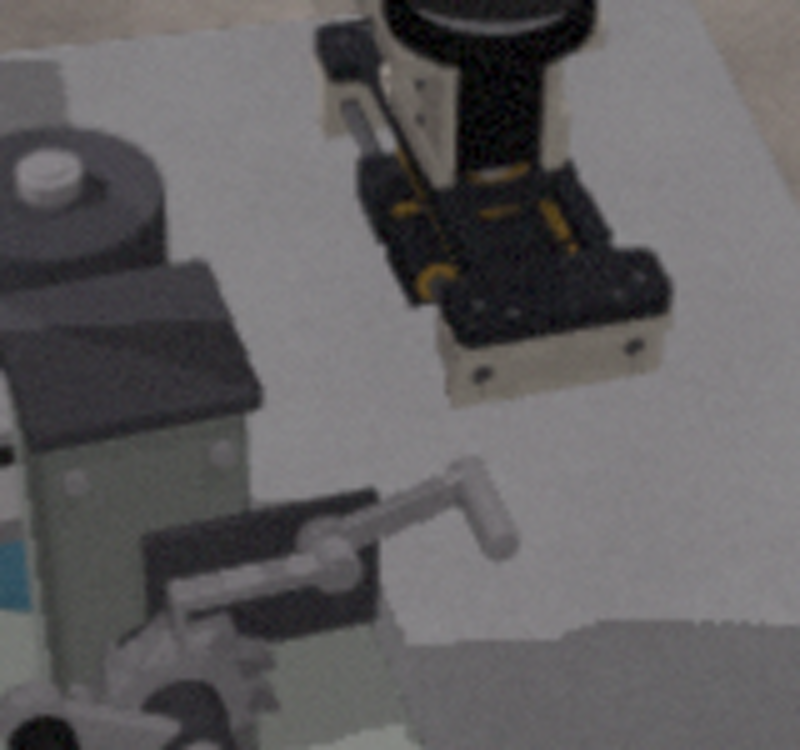

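Request:
play_rows --series '[0.007,0,0.001,0,0.007,0.001,0.001,0,0.007,0,0.001,0,0.007,0,0.001,0,0.004,0,0,0]'

```text
time_s: 3.52
tcp_pos: [0.6599, 0.0836, 0.2633]
eef_rot: [-81.8, 89.9, -166.9]
contact_force: [-0.9, -1.0, -0.3]
gripper_width: 0.0005
```

Request:
play_rows --series '[0.004,0,0,0,0.004,0,0,0,0.004,0,0,0,0.004,0,0,0,0.004,0,0,0]'

```text
time_s: 3.93
tcp_pos: [0.6604, 0.0839, 0.2445]
eef_rot: [102.2, 90.0, 17.2]
contact_force: [-0.1, 0.7, 0.5]
gripper_width: 0.0003
```

Request:
play_rows --series '[0.004,0,0,0,0.004,0,0,0,0.004,0,0,0,0.004,0,0,0,0.004,0,0,0]'

```text
time_s: 4.35
tcp_pos: [0.6626, 0.0841, 0.2263]
eef_rot: [92.2, 89.7, 7.2]
contact_force: [3.9, 0.3, 5.0]
gripper_width: 0.0006
```

```bash
python3 - <<'E'
from h import *
s,R=show()
a=capture("scene");crop(a,235,105,435,255,4,"pics/sc3.png")
a=capture("side");crop(a,255,100,415,250,5,"pics/si3.png")
E
```

```text
t4.35 tcp [0.6626 0.0841 0.2263] press 0.13140339133003226 -0.06560558545701398 0.22625475280235566 F [3.8965 0.3473 5.0386] Fpress 3.9119674195721283 0.006389167767274995 w 0.0005812217820459532 yawz -85.03773259921766
```

View pics/sc3.png

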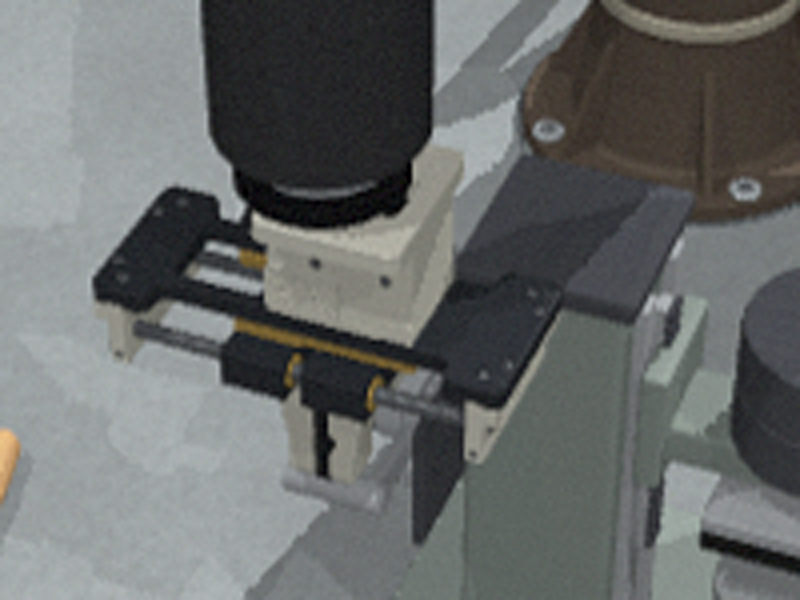

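View pics/si3.png

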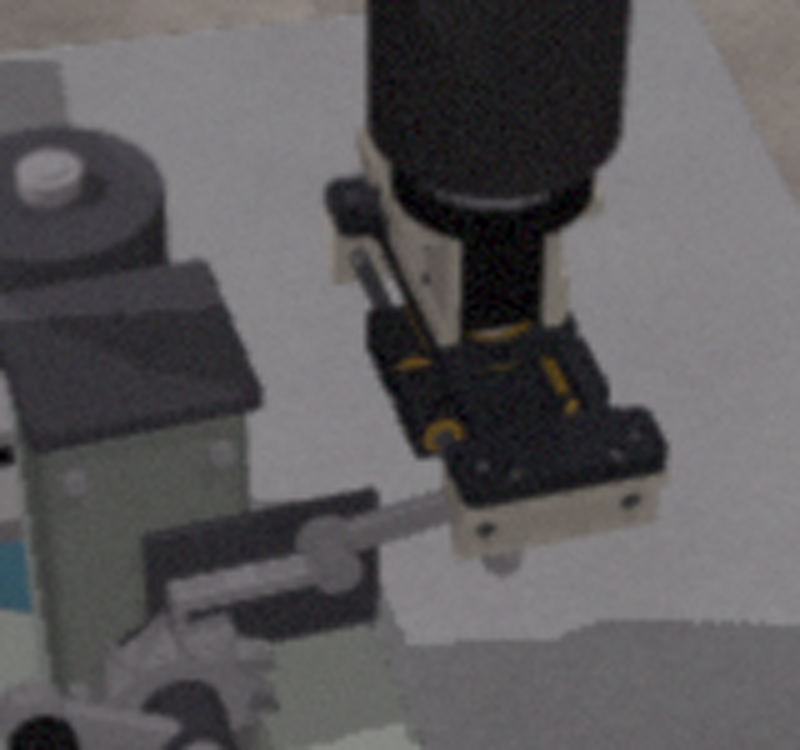

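```bash
python3 - <<'E'
from h import *
s,R=show()
a=capture("scene");crop(a,290,190,350,240,12,"pics/sc4.png")
b=capture("side");crop(b,310,170,390,230,10,"pics/si4.png")
print(proj(a,s["tcp_pos"]),proj(b,s["tcp_pos"]), proj(a,P(.129,-.0635,.24)))
E
```

```text
t4.45 tcp [0.6616 0.084  0.2253] press 0.1303874464263417 -0.0655815128852051 0.22534288410739128 F [2.0861 0.4718 2.2456] Fpress 2.1192743369884246 0.2881447151161479 w 0.0003283836026979589 yawz -85.04711233664243
[318.7328 232.7874] [349.9399 213.5728] [319.8647 227.0621]
```

View pics/sc4.png

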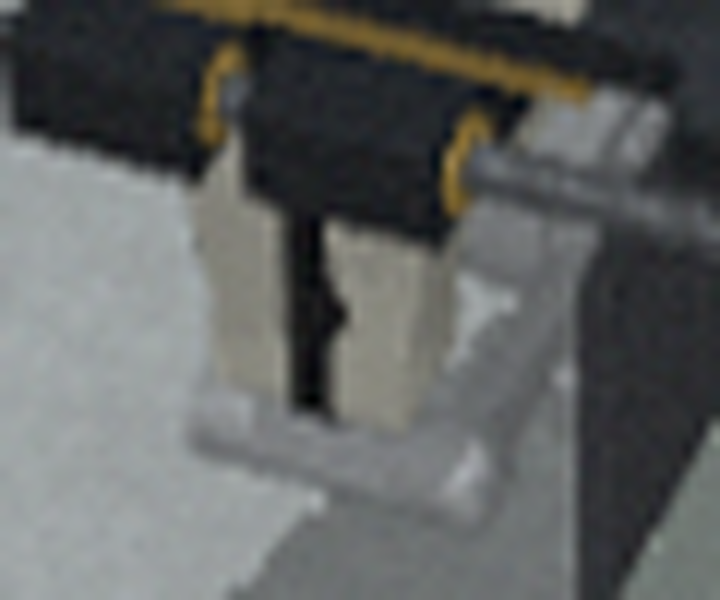

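View pics/si4.png

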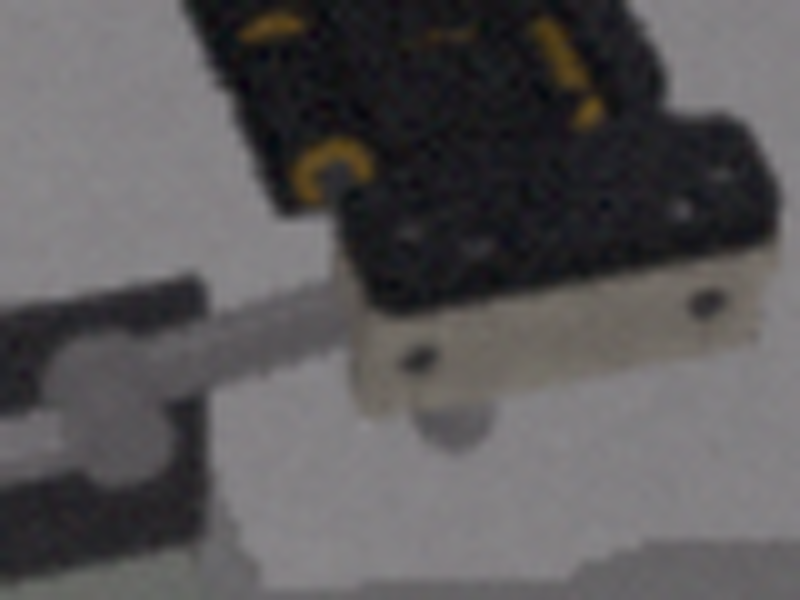

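```bash
python3 - <<'E'
from h import *
a=capture("scene");b=capture("side")
p,e=tri(a,(290+200/12,190+425/12),b,(310+455/10,170+420/10))
print(p,e,(p[:2]-O)@X,(p[:2]-O)@Y)
# original bar with images saved
for u,v in [((307.5,219.3),(354.7,208.3))]:
    p,e=tri(a,u,b,v);print(p,e,(p[:2]-O)@X,(p[:2]-O)@Y)
p=P(.1327,-.0885,.256);print(proj(a,p),proj(b,p))
s,R=show()
E
```

```text
[0.66988517 0.06502156 0.24475023] 0.003703850552258234 0.1369771583747374 -0.08524115327489988
[0.66672042 0.0644924  0.25687398] 0.0015852802604131048 0.13377832499584918 -0.0854924727800224
[306.65140586 218.61834722] [354.96756256 209.91890099]
t4.65 tcp [0.6609 0.0839 0.2254] press 0.1296652145939751 -0.06565250438384157 0.22535884829148167 F [3.1454 0.1609 3.8211] Fpress 3.1474893446102414 -0.11382483085586326 w 0.0001962567930320249 yawz -85.05695080991951
```

```bash
python3 - <<'E'
from h import *
a=capture("scene");b=capture("side")
for y in (0,.0095):
  q=np.array([.658,.0875,.2942]);q[:2]+=y*X
  print(proj(a,q))
for px in (.12,.13,.14,.15):print(px,proj(a,P(px,-.066,.2254)),proj(a,P(px,-.066,.2454)),proj(b,P(px,-.0885,.245)))
E
python3 - <<'E'
import cv2
i=cv2.imread('pics/sc2.png');cv2.imwrite('pics/sc2z.png',cv2.resize(i[180:520,250:500],None,fx=2.2,fy=1.7))
E
```

```text
[320.48974552 205.25042728]
[318.3704772 208.5090829]
0.12 [320.73965234 229.17090386] [320.51998396 221.57798255] [348.7854287  215.06742595]
0.13 [318.61323401 232.57379563] [318.36637845 224.98030086] [353.49682443 214.12574728]
0.14 [316.46337692 236.01419742] [316.1887421  228.42058584] [358.19121915 213.18788616]
0.15 [314.28969224 239.49273147] [313.98667133 231.89947517] [362.8684683  212.25386747]
```

View pics/sc2z.png

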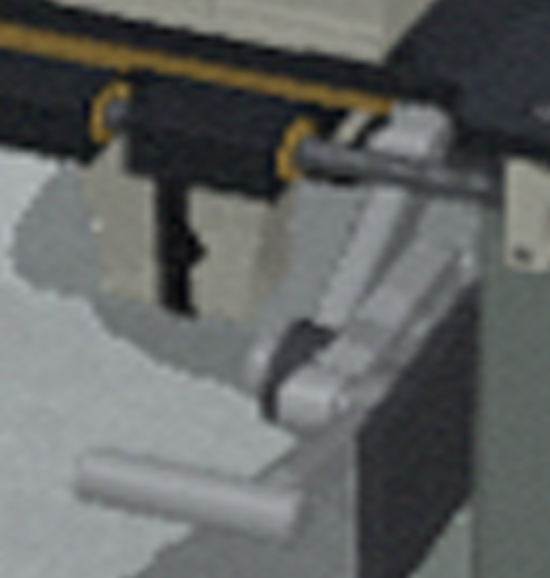

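```bash
python3 - <<'E'
from h import *
a=capture("scene");b=capture("side");w=capture("wrist")
q=np.array([.2928,.608,.1965]);print(proj(a,q),proj(b,q))
cv2.imwrite("pics/w4.png",w["img"])
i=cv2.imread("pics/side0.png")[20:130,110:220];cv2.imwrite("pics/s0z.png",cv2.resize(i,None,fx=5,fy=5))
i=cv2.imread("pics/scene0.png")[110:230,560:640];cv2.imwrite("pics/s0y.png",cv2.resize(i,None,fx=5,fy=5))
s=get_state();print(proj(w,s["tcp_pos"]))
E
```

```text
[637.88316218 213.42160614] [172.28529266 107.18425121]
[313.0512302  270.81478899]
```

View pics/s0z.png

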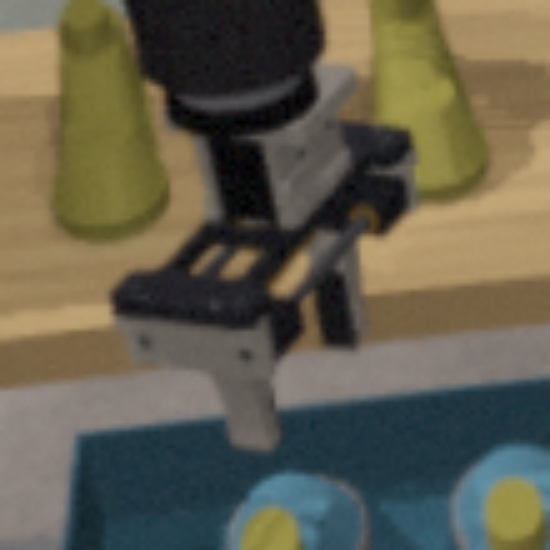

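View pics/s0y.png

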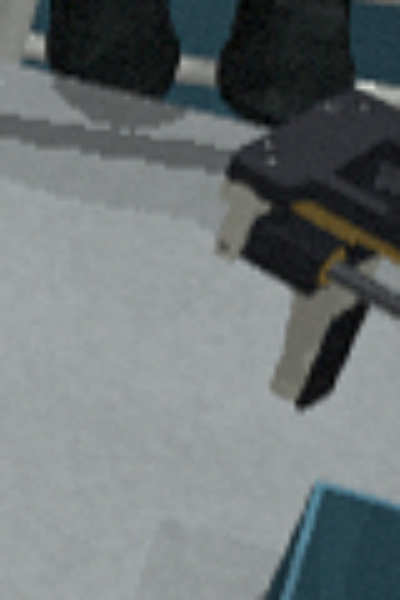

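View pics/w4.png

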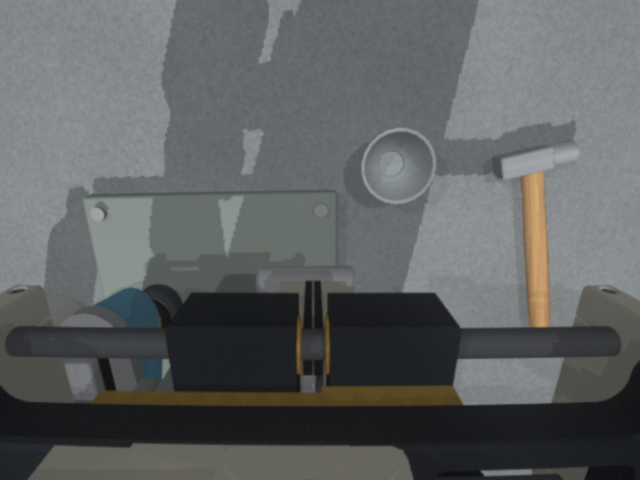

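```bash
python3 - <<'E'
from h import *
a=capture("scene");b=capture("side");w=capture("wrist")
s,R=show();p=s["tcp_pos"]
q=np.array([.658,.0875,.2942])
for dz in (0,.02,.025,.03):
  for dx in (0,.0095):
    r=q.copy();r[2]+=dz;r[:2]+=dx*X;print(dz,dx,proj(a,r))
print("wrist tips (215,285),(405,285) outer tip lower ends")
for x in (0,-.01,-.02,-.03):
  print(x,[proj(w,p+R@np.array([x,y,z])) for y in(-.0095,.0095) for z in (-.044,.044)])
i=cv2.imread("pics/wrist0.png")[240:400,110:520];cv2.imwrite("pics/w0z.png",cv2.resize(i,None,fx=1.95,fy=1.95))
E
```

```text
t5.05 tcp [0.6607 0.0839 0.2251] press 0.12944661479856304 -0.06560462049516072 0.22506234532762967 F [3.231  0.9472 5.4283] Fpress 3.3012277596704145 0.6620017866865323 w 0.0006540059387271247 yawz -85.05357901013498
0 0 [320.4897 205.2504]
0 0.0095 [318.3705 208.5091]
0.02 0 [320.2561 196.9803]
0.02 0.0095 [318.1084 200.235 ]
0.025 0 [320.1968 194.8798]
0.025 0.0095 [318.0418 198.1332]
0.03 0 [320.1371 192.7658]
0.03 0.0095 [317.9748 196.018 ]
wrist tips (215,285),(405,285) outer tip lower ends
0 [array([239.4429, 285.4551]), array([386.5411, 285.5692]), array([237.3126, 255.7376]), array([388.7182, 255.8471])]
-0.01 [array([235.9242, 293.1003]), array([390.058 , 293.2219]), array([233.5705, 262.1561]), array([392.4609, 262.2728])]
-0.02 [array([232.0562, 301.5102]), array([393.9241, 301.6402]), array([229.4425, 269.2409]), array([396.5897, 269.3657])]
-0.03 [array([227.7849, 310.8039]), array([398.1935, 310.9435]), array([224.8664, 277.1003]), array([401.1669, 277.2343])]
```

View pics/w0z.png

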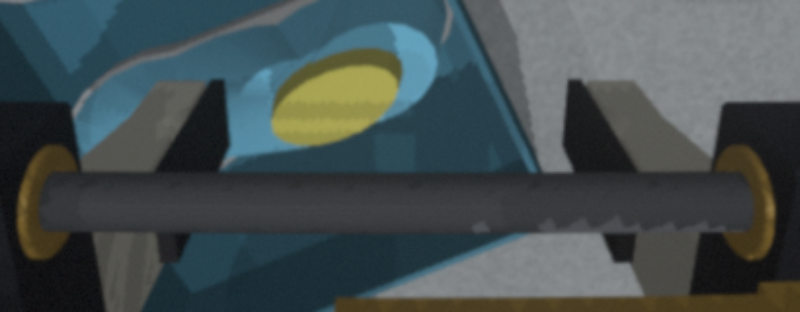

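Request:
play_rows --series '[0.004,0,0,0,0.004,0,0,0,0.004,0,0,0,0.004,0,0,0,0.004,0,0,0]'

```text
time_s: 5.47
tcp_pos: [0.6606, 0.0839, 0.2049]
eef_rot: [97.6, 90.0, 12.5]
contact_force: [3.5, 0.7, 5.8]
gripper_width: 0.0004
```

Request:
play_rows --series '[0.003,0,0,0,0.003,0,0,0,0.003,0,0,0,0.003,0,0,0,0.003,0,0,0]'

```text
time_s: 5.88
tcp_pos: [0.658, 0.0835, 0.1891]
eef_rot: [-86.3, 89.7, -171.4]
contact_force: [-5.8, 2.2, 9.0]
gripper_width: 0.0003
```

```bash
python3 - <<'E'
from h import *
s,R=show()
a=capture("scene");crop(a,270,170,370,245,8,"pics/sc5.png")
b=capture("side");crop(b,280,150,400,240,6,"pics/si5.png")
E
```

```text
t5.88 tcp [0.658  0.0835 0.1891] press 0.12671396122928827 -0.0657826265731957 0.18906277641796365 F [-5.8247  2.2204  8.9553] Fpress -5.608985156690836 2.719567391388957 w 0.00026775080453439833 yawz -85.07191352451642
```

View pics/sc5.png

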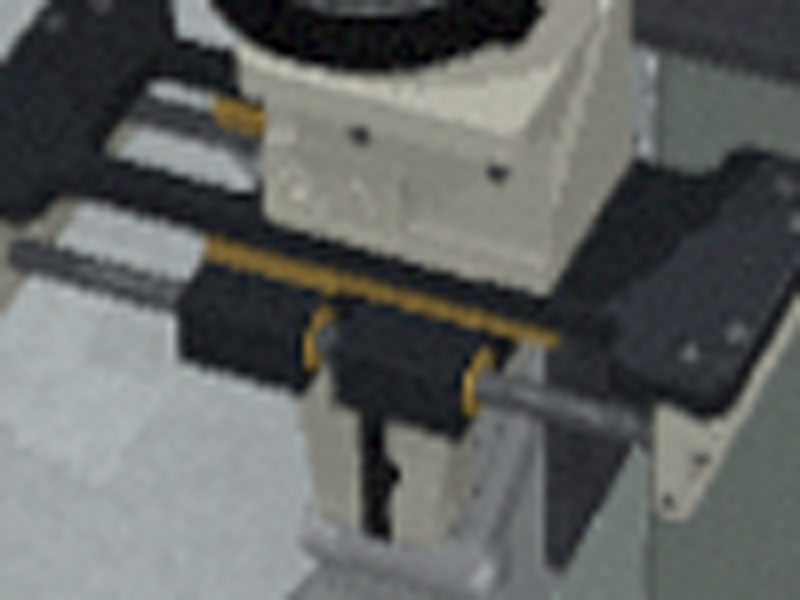

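View pics/si5.png

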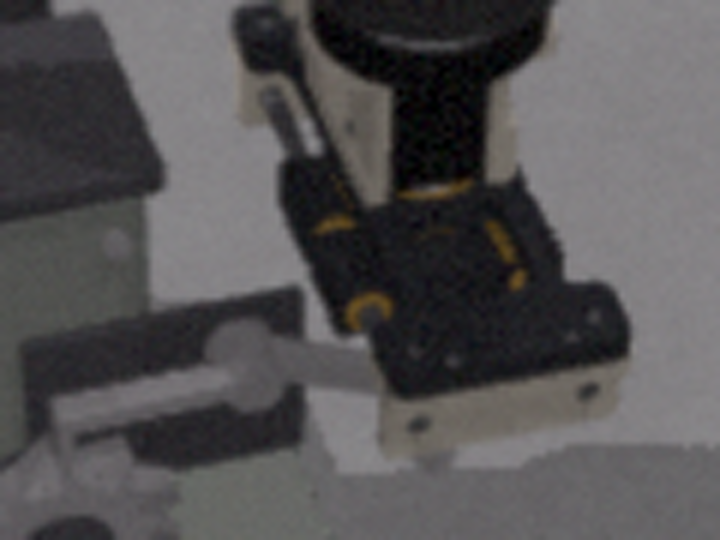

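Request:
play_rows --series '[0.001,0,0,0,0.001,0,0,0,0.001,0,0,0,0.001,0,0,0,0.001,0,0,0]'

```text
time_s: 6.4
tcp_pos: [0.657, 0.0832, 0.1842]
eef_rot: [-84.0, 89.6, -169.1]
contact_force: [-8.0, 1.4, 10.1]
gripper_width: 0.0005
```

Request:
play_rows --series '[0.001,0,0,0,0.001,0,0,0,0.001,0,0,0,0,0,0,0,0,0,0,0]'

```text
time_s: 6.82
tcp_pos: [0.6572, 0.0832, 0.1839]
eef_rot: [-80.5, 89.8, -165.6]
contact_force: [-14.3, 1.7, 21.9]
gripper_width: 0.0004
```

Request:
play_rows --series '[-0.025,0,0,0,-0.025,0,0,0,-0.03,0,0.01,0,-0.035,0,0.02,0,-0.035,0,0.03,0]'

```text
time_s: 7.23
tcp_pos: [0.6635, 0.0275, 0.3284]
eef_rot: [-92.3, 89.7, -177.2]
contact_force: [1.6, -0.1, 0.5]
gripper_width: 0.0004
```

```bash
python3 - <<'E'
from h import *
s,R=show()
print(R.T@(P(-.0625,-.158,.334)-s["tcp_pos"]))
a=capture("scene");crop(a,270,170,370,245,8,"pics/sc6.png")
b=capture("side");crop(b,260,150,380,240,6,"pics/si6.png")
E
```

```text
t7.23 tcp [0.6635 0.0275 0.3284] press 0.12735557144326978 -0.12203864613756422 0.3284361958849489 F [ 1.5803 -0.069   0.5226] Fpress 1.5682609569488588 -0.20647932514661205 w 0.00037470604471120754 yawz -84.93516522502516
[-0.0047 -0.1899  0.0357]
```

View pics/sc6.png

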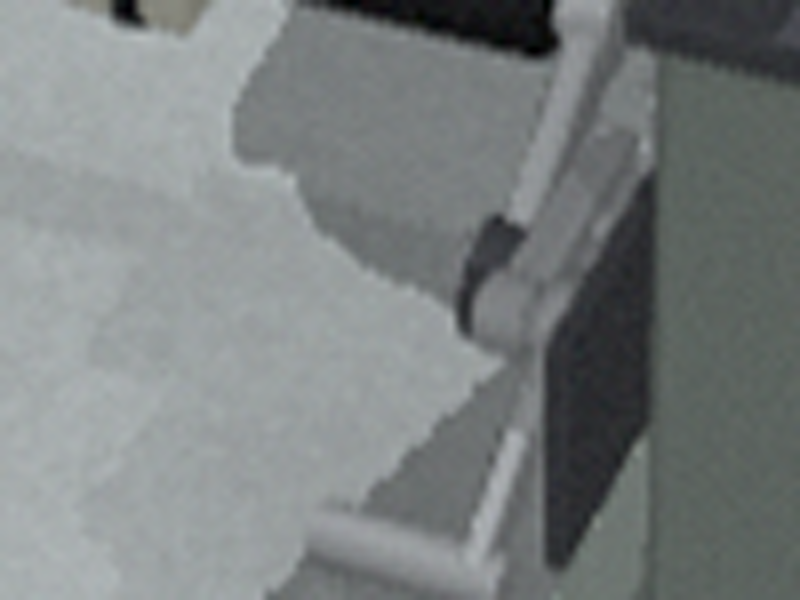

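View pics/si6.png

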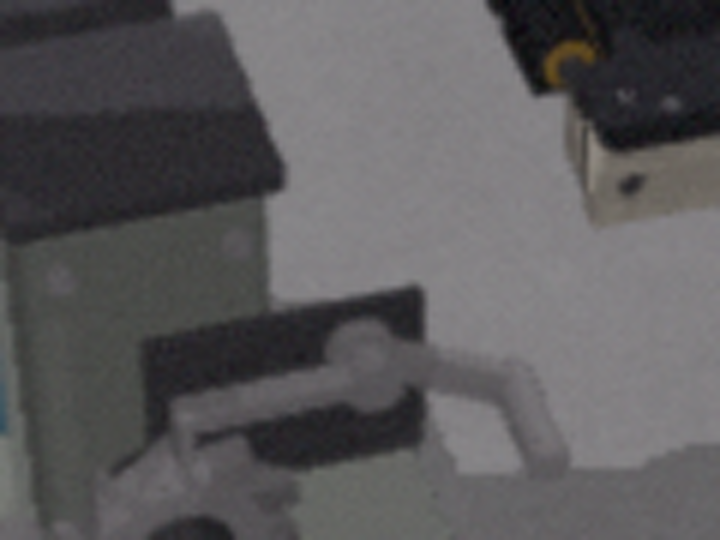

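```bash
python3 - <<'E'
from h import *
a=capture("scene");b=capture("side")
p,e=tri(a,(309.4,236.9),b,(351.7,227.5));print(p,e,(p[:2]-O)@X,(p[:2]-O)@Y)
E
```

```text
[0.66155723 0.06314567 0.20478422] 0.0005817484856968905 0.12851740460566144 -0.08638408004836332
```

Request:
play_rows --series '[0,-0.038,0.007,0.1,0,-0.037,0.003,0.12,0,-0.037,0,0.12,0,-0.036,-0.005,0.12,0,-0.035,-0.009,0.12]' --jaw 75

```text
time_s: 7.85
tcp_pos: [0.4886, 0.0528, 0.326]
eef_rot: [-46.1, 89.7, -164.6]
contact_force: [0.0, 0.9, 0.2]
gripper_width: 0.028
```

```bash
python3 - <<'E'
from h import *
s,R=show();print(s["joints"])
print(R.T@(P(-.0625,-.158,.334)-s["tcp_pos"]))
E
```

```text
t7.85 tcp [0.4886 0.0528 0.326 ] press -0.044718076581945175 -0.08163779335081343 0.3260431641192336 F [0.0175 0.8568 0.2373] Fpress 0.09213662522113376 0.8520002386051829 w 0.027962789442258783 yawz -118.53005383479218
[ 29.0795  -0.4049  -8.6253  -0.0664 -82.0496  32.3994]
[-0.0078  0.0273  0.0735]
```

Request:
play_rows --series '[0,0.006,0.02,0.12,0,0.008,0.02,0.12,0,0.01,0.018,0.12,0,0.01,0.01,0.12,0,0,0,0.12]'

```text
time_s: 8.27
tcp_pos: [0.4756, -0.0233, 0.3264]
eef_rot: [-17.5, 89.7, -170.3]
contact_force: [-0.0, -0.4, -0.1]
gripper_width: 0.0609
```

Request:
play_rows --series '[0,0,0,0.12,0,0,0,0.12,0,0,0,0.12,0,0,0,0.026,0,0,0,0]'

```text
time_s: 8.68
tcp_pos: [0.4763, -0.0217, 0.3262]
eef_rot: [1.9, 89.7, -172.8]
contact_force: [-0.4, 0.1, 0.3]
gripper_width: 0.0659
```

```bash
python3 - <<'E'
from h import *
s,R=show();print(s["joints"])
print(R.T@(P(-.0625,-.158,.27)-s["tcp_pos"]))
w=capture("wrist");cv2.imwrite("pics/w7.png",w["img"])
for z in (.22,):
  for c in "scene","side","wrist":
    cc=capture(c);print(c,proj(cc,P(-.0625,-.105,z)),proj(cc,P(-.0625,-.155,z)),proj(cc,P(-.0625,-.205,z)))
E
```

```text
t8.68 tcp [ 0.4763 -0.0217  0.3262] press -0.06345623375832796 -0.1547319333606829 0.3261698044887095 F [-0.4269  0.1206  0.3246] Fpress -0.4147570837786503 0.15739650608356878 w 0.06588707030018347 yawz -174.64643197513286
[ 21.0557  -1.9352 -10.0991  -0.0654 -82.0989 -15.6929]
[ 0.0562  0.0033 -0.0012]
scene [338.6655 170.5453] [317.1466 164.9506] [296.1054 159.4803]
side [262.7355 247.4893] [268.0306 265.8841] [273.6702 285.4094]
wrist [309.5376 276.149 ] [309.9124 224.2196] [310.3312 166.9547]
```

View pics/w7.png

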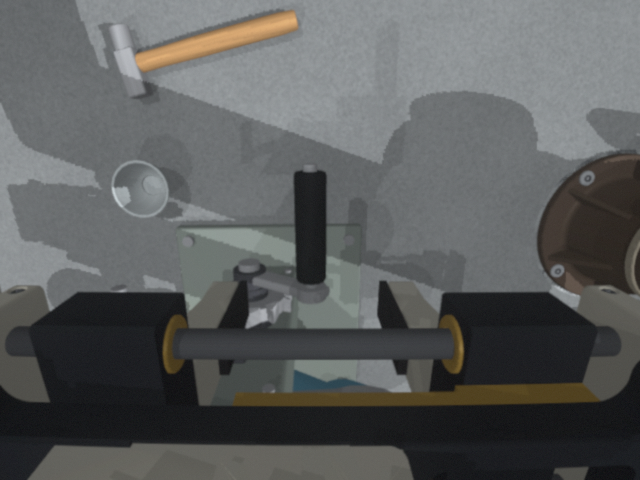

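Request:
play_rows --series '[0.035,0,0,0,0.035,0,0,0,0.03,0,0,0,0.028,0,0,0,0.025,0,0,0]'

```text
time_s: 9.3
tcp_pos: [0.4768, -0.0221, 0.1734]
eef_rot: [-0.7, 89.9, -175.2]
contact_force: [-0.3, 0.2, -0.4]
gripper_width: 0.0656
```

```bash
python3 - <<'E'
from h import *
s,R=show()
w=capture("wrist");cv2.imwrite("pics/w8.png",w["img"])
a=capture("scene");crop(a,260,110,380,200,6,"pics/sc8.png")
b=capture("side");crop(b,210,190,330,310,5,"pics/si8.png")
E
```

```text
t9.30 tcp [ 0.4768 -0.0221  0.1734] press -0.06300649220881853 -0.15521883383296492 0.17338995309644564 F [-0.295   0.2162 -0.3824] Fpress -0.2750520305018518 0.24111269885441092 w 0.0655867995064143 yawz -174.54561548816045
```

View pics/w8.png

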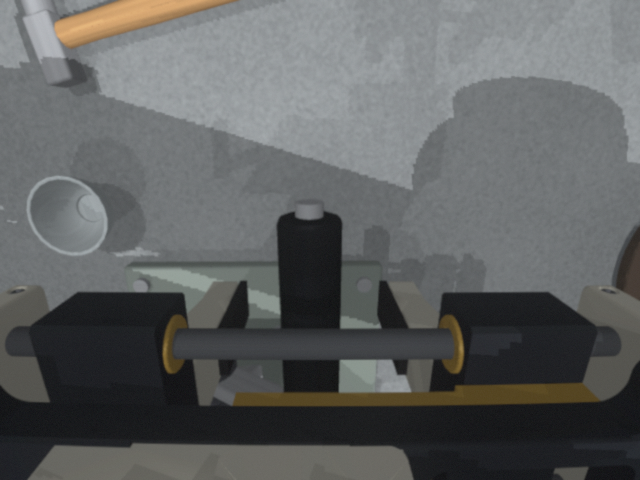

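View pics/sc8.png

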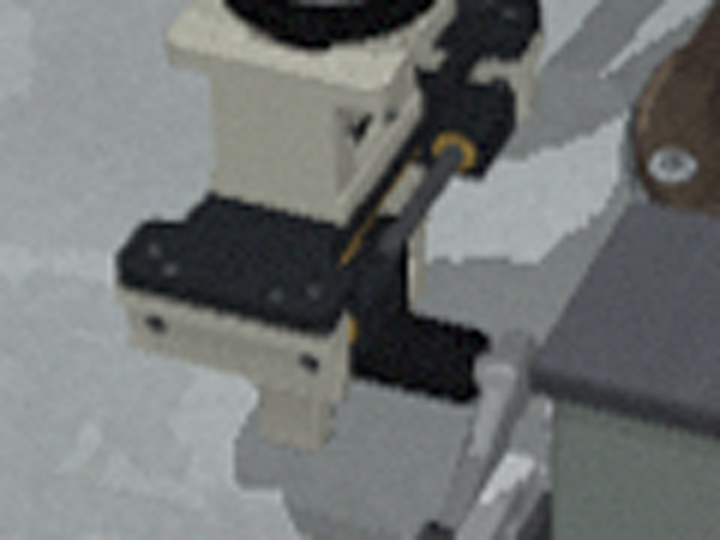

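View pics/si8.png

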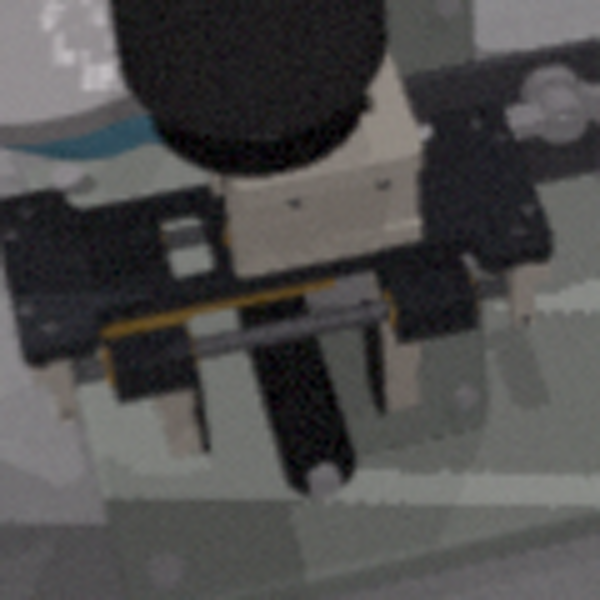

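Request:
play_rows --series '[0,0,0,0,0,0,0,0,0,0,0,0,0,0,0,0,0,0,0,0]' --jaw 0 --squeeze 35

```text
time_s: 9.87
tcp_pos: [0.4782, -0.0219, 0.1763]
eef_rot: [-166.3, 89.9, 19.1]
contact_force: [-0.1, -0.2, -0.8]
gripper_width: 0.0378
```

Request:
play_rows --series '[0,0,0,0,0,0,0,0,0,0,0,0,0,0,0,0,0,0,0,0]'

```text
time_s: 10.28
tcp_pos: [0.478, -0.022, 0.1757]
eef_rot: [173.6, 90.0, -1.0]
contact_force: [0.9, 0.1, 1.9]
gripper_width: 0.0272
```

```bash
python3 - <<'E'
from h import *
s,R=show();print(s["contact_force"],s["moment"])
w=capture("wrist");cv2.imwrite("pics/w9.png",w["img"])
b=capture("side");crop(b,210,190,330,310,5,"pics/si9.png")
E
```

```text
t10.28 tcp [ 0.478  -0.022   0.1757] press -0.06177583173566677 -0.1551796434023857 0.1756503515166949 F [0.9002 0.1468 1.8981] Fpress 0.9095769976911504 0.06779874778682227 w 0.0272043755098228 yawz -174.58639336969216
[0.9002 0.1468 1.8981] [ 0.1397 -0.2022  0.0955]
```

View pics/si9.png

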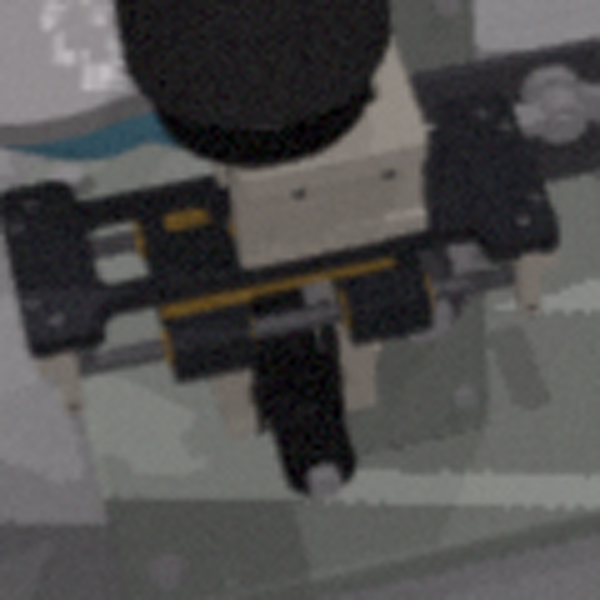

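Request:
play_rows --series '[0.002,0,0.0012,0,0.002,0,0.0012,0,0.002,0,0.0011,0,0.002,0,0.0011,0,0.002,0,0.001,0]'

```text
time_s: 10.8
tcp_pos: [0.474, -0.0225, 0.1671]
eef_rot: [175.1, 89.8, 0.6]
contact_force: [0.6, -0.4, 11.5]
gripper_width: 0.0271
```

```bash
python3 - <<'E'
from h import *
s,R=show()
a=capture("scene");crop(a,300,135,400,210,8,"pics/sc10.png")
b=capture("side");crop(b,240,170,360,260,6,"pics/si10.png")
E
```

```text
t10.80 tcp [ 0.474  -0.0225  0.1671] press -0.06583355047912916 -0.15530386957522038 0.16708389788966338 F [ 0.6064 -0.3856 11.4854] Fpress 0.5704832734033841 -0.43700953047417723 w 0.027103872006430003 yawz -174.55276927969214
```

View pics/si10.png

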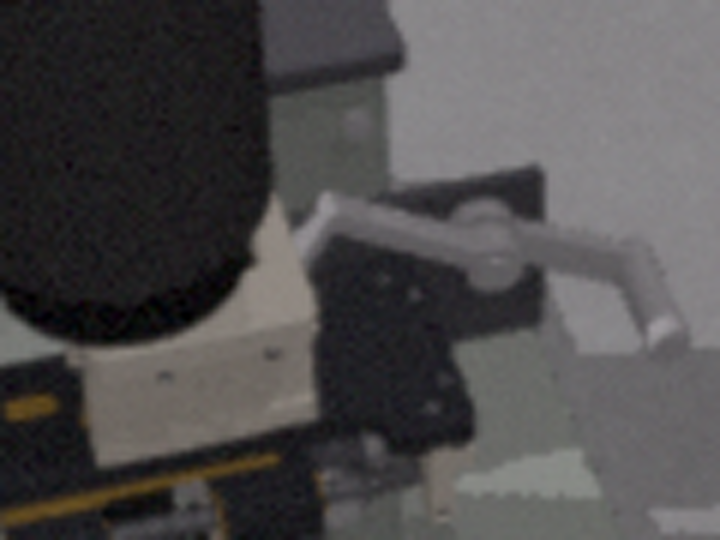

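View pics/sc10.png

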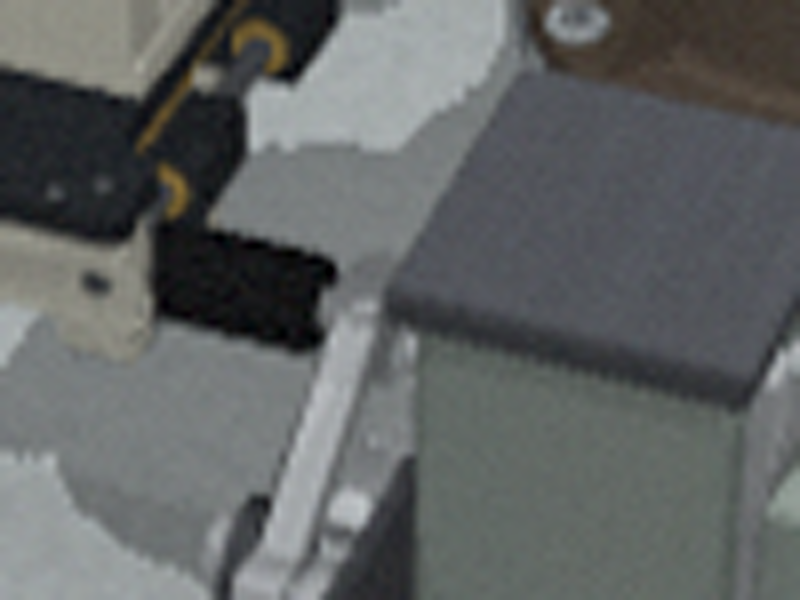

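```bash
cat > tab.py <<'E'
import numpy as np,sys
def tab(phi,step,n=5,R=.075):
    out=[]
    for i in range(n):
        a,b=phi-i*step,phi-(i+1)*step
        out+= [round(-R*(np.sin(b)-np.sin(a)),4),0,round(-R*(np.cos(b)-np.cos(a)),4),0]
    return out
if __name__=="__main__":
    phi=np.radians(float(sys.argv[1]));st=float(sys.argv[2])
    for k in range(int(sys.argv[3])): print("%.1f"%np.degrees(phi),tab(phi,st)); phi-=5*st
E
python3 tab.py 154.3 .04 12
python3 - <<'E'
from h import *
b=capture("side");print((onx(b,(294,203),1,.077)))
E
```

```text
154.3 [np.float64(-0.0027), 0, np.float64(-0.0014), 0, np.float64(-0.0026), 0, np.float64(-0.0015), 0, np.float64(-0.0026), 0, np.float64(-0.0016), 0, np.float64(-0.0025), 0, np.float64(-0.0017), 0, np.float64(-0.0024), 0, np.float64(-0.0018), 0]
142.8 [np.float64(-0.0024), 0, np.float64(-0.0019), 0, np.float64(-0.0023), 0, np.float64(-0.002), 0, np.float64(-0.0022), 0, np.float64(-0.002), 0, np.float64(-0.0021), 0, np.float64(-0.0021), 0, np.float64(-0.002), 0, np.float64(-0.0022), 0]
131.4 [np.float64(-0.0019), 0, np.float64(-0.0023), 0, np.float64(-0.0018), 0, np.float64(-0.0024), 0, np.float64(-0.0017), 0, np.float64(-0.0024), 0, np.float64(-0.0016), 0, np.float64(-0.0025), 0, np.float64(-0.0015), 0, np.float64(-0.0026), 0]
119.9 [np.float64(-0.0014), 0, np.float64(-0.0026), 0, np.float64(-0.0013), 0, np.float64(-0.0027), 0, np.float64(-0.0012), 0, np.float64(-0.0027), 0, np.float64(-0.0011), 0, np.float64(-0.0028), 0, np.float64(-0.001), 0, np.float64(-0.0028), 0]
108.5 [np.float64(-0.0009), 0, np.float64(-0.0029), 0, np.float64(-0.0008), 0, np.float64(-0.0029), 0, np.float64(-0
[... 1141 characters left out ...]
p.float64(0.002), 0, np.float64(-0.0022), 0, np.float64(0.0021), 0, np.float64(-0.0021), 0, np.float64(0.0022), 0, np.float64(-0.0021), 0, np.float64(0.0023), 0, np.float64(-0.002), 0]
39.7 [np.float64(0.0023), 0, np.float64(-0.0019), 0, np.float64(0.0024), 0, np.float64(-0.0018), 0, np.float64(0.0025), 0, np.float64(-0.0017), 0, np.float64(0.0026), 0, np.float64(-0.0016), 0, np.float64(0.0026), 0, np.float64(-0.0015), 0]
28.2 [np.float64(0.0027), 0, np.float64(-0.0014), 0, np.float64(0.0027), 0, np.float64(-0.0013), 0, np.float64(0.0028), 0, np.float64(-0.0011), 0, np.float64(0.0028), 0, np.float64(-0.001), 0, np.float64(0.0029), 0, np.float64(-0.0009), 0]
[0.5454483  0.077      0.28193496]
```

Request:
play_rows --series '[-0.0027,0,-0.0014,0,-0.0026,0,-0.0015,0,-0.0026,0,-0.0016,0,-0.0025,0,-0.0017,0,-0.0024,0,-0.0018,0]'

```text
time_s: 11.37
tcp_pos: [0.4811, -0.0218, 0.1797]
eef_rot: [170.3, 89.9, -4.2]
contact_force: [-1.8, 0.3, 11.3]
gripper_width: 0.0269
```

```bash
cat > st.py <<'E'
from h import *
C=np.array([0,.1335])
s,R=show();d=(s["tcp_pos"][:2]-O)@X;v=np.array([d,s["tcp_pos"][2]])-C
th=np.arctan2(v[1],v[0]);f=np.array([s["contact_force"][:2]@X,s["contact_force"][2]])
print("th %.1f r %.4f  Ftan(lowering+) %.1f Frad %.1f"%(np.degrees(th),np.hypot(*v),f@[np.sin(th),-np.cos(th)],f@[np.cos(th),np.sin(th)]))
E
python3 st.py
```

```text
t11.37 tcp [ 0.4811 -0.0218  0.1797] press -0.05865496830838095 -0.1552925910290177 0.17973623469840053 F [-1.7968  0.2679 11.2764] Fpress -1.7665791431910105 0.4234350728456755 w 0.026861080306688774 yawz -174.56018957113034
th 141.8 r 0.0747  Ftan(lowering+) 7.8 Frad 8.4
```

Request:
play_rows --series '[-0.0028,0,-0.0016,0,-0.0026,0,-0.0017,0,-0.0023,0,-0.0019,0,-0.0021,0,-0.0021,0,-0.002,0,-0.0022,0]'

```text
time_s: 11.78
tcp_pos: [0.4918, -0.0207, 0.1921]
eef_rot: [176.5, 89.7, 2.0]
contact_force: [0.6, 0.9, 11.1]
gripper_width: 0.0273
```

```bash
python3 st.py
```

```text
t11.78 tcp [ 0.4918 -0.0207  0.1921] press -0.04795235087164261 -0.15515482503317246 0.19207329880854337 F [ 0.5619  0.9076 11.0675] Fpress 0.638913606208651 0.8552066216140879 w 0.027267893408828642 yawz -174.55356725275493
th 129.3 r 0.0757  Ftan(lowering+) 7.5 Frad 8.2
```

Request:
play_rows --series '[-0.0019,0,-0.0023,0,-0.0018,0,-0.0024,0,-0.0017,0,-0.0024,0,-0.0016,0,-0.0025,0,-0.0015,0,-0.0026,0]'

```text
time_s: 12.2
tcp_pos: [0.5044, -0.0195, 0.2013]
eef_rot: [176.7, 89.6, 2.1]
contact_force: [0.7, 1.0, 14.0]
gripper_width: 0.0273
```

```bash
python3 st.py
```

```text
t12.20 tcp [ 0.5044 -0.0195  0.2013] press -0.03519790109602526 -0.15503238678145947 0.20128474933695267 F [ 0.6644  0.9898 14.049 ] Fpress 0.7481573757664949 0.9281135096145062 w 0.027315142871498742 yawz -174.53896066675316
th 117.4 r 0.0764  Ftan(lowering+) 7.1 Frad 12.1
```

Request:
play_rows --series '[-0.002,0,-0.0026,0,-0.002,0,-0.0027,0,-0.0018,0,-0.0027,0,-0.0014,0,-0.0028,0,-0.001,0,-0.0028,0]'

```text
time_s: 12.62
tcp_pos: [0.5188, -0.0178, 0.2085]
eef_rot: [-177.5, 89.6, 7.9]
contact_force: [7.5, 1.9, 3.4]
gripper_width: 0.0272
```

```bash
python3 st.py
```

```text
t12.62 tcp [ 0.5188 -0.0178  0.2085] press -0.020726986361401793 -0.15457851602131797 0.20845398289297934 F [7.5302 1.9348 3.3552] Fpress 7.670134581430839 1.2710979279313164 w 0.027186625069133823 yawz -174.55974280597576
th 105.5 r 0.0778  Ftan(lowering+) 8.3 Frad 1.2
```

Request:
play_rows --series '[-0.001,0,-0.0029,0,-0.0009,0,-0.0029,0,-0.0008,0,-0.0029,0,-0.0006,0,-0.003,0,-0.0004,0,-0.003,0]'

```text
time_s: 13.03
tcp_pos: [0.5334, -0.0163, 0.2117]
eef_rot: [-176.2, 89.6, 9.3]
contact_force: [8.4, 0.9, 0.5]
gripper_width: 0.0272
```

```bash
python3 st.py; python3 - <<'E'
from h import *
a=capture("scene");crop(a,270,120,470,270,4,"pics/sc11.png")
E
```

```text
t13.03 tcp [ 0.5334 -0.0163  0.2117] press -0.006081855870146065 -0.15435985894547297 0.21174287264649913 F [8.4254 0.9404 0.5185] Fpress 8.475338320346252 0.2024530040287047 w 0.02721710216924023 yawz -174.56676412721785
th 94.4 r 0.0785  Ftan(lowering+) 8.5 Frad -0.1
```

View pics/sc11.png

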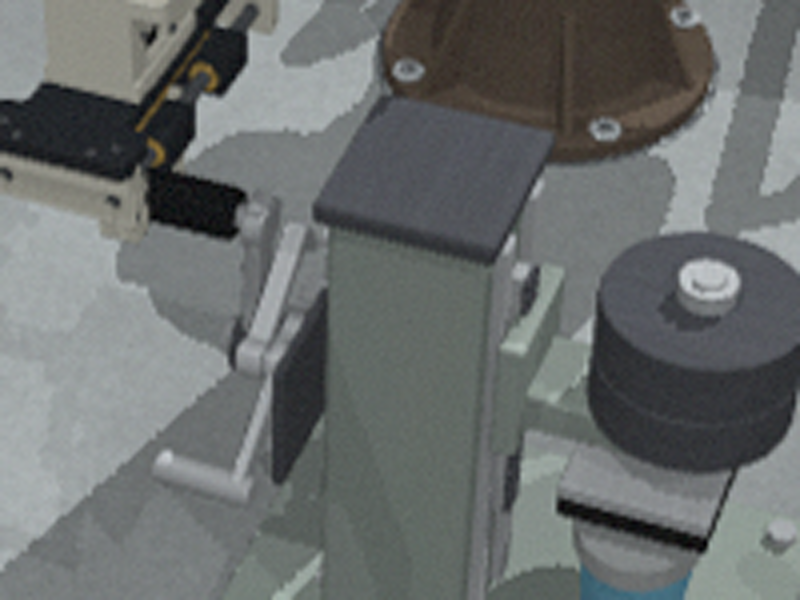

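```bash
sed -i 's/C=np.array.*/C=np.array([0,.137])/' st.py; sed -i 's/round(-R\*(\(np.sin(b)-np.sin(a)\)),4)/float(&)/;s/round(-R\*(np.cos(b)-np.cos(a)),4)/float(&)/' tab.py; python3 tab.py 93 .04 2
```

```text
93.0 [-0.0001, 0, -0.003, 0, 0.0, 0, -0.003, 0, 0.0001, 0, -0.003, 0, 0.0003, 0, -0.003, 0, 0.0004, 0, -0.003, 0]
81.5 [0.0005, 0, -0.003, 0, 0.0006, 0, -0.0029, 0, 0.0007, 0, -0.0029, 0, 0.0009, 0, -0.0029, 0, 0.001, 0, -0.0028, 0]
```

Request:
play_rows --series '[-0.0001,0,-0.003,0,0,0,-0.003,0,0.0001,0,-0.003,0,0.0002,0,-0.003,0,0.0003,0,-0.003,0]'

```text
time_s: 13.5
tcp_pos: [0.5491, -0.0148, 0.2118]
eef_rot: [-177.2, 89.5, 8.2]
contact_force: [9.4, 1.8, 3.6]
gripper_width: 0.0272
```

```bash
python3 st.py
```

```text
t13.50 tcp [ 0.5491 -0.0148  0.2118] press 0.00965440827861463 -0.15423275386430088 0.2118402935670165 F [9.38   1.8229 3.5768] Fpress 9.50315609717757 0.9984533164207609 w 0.02723329905320792 yawz -174.55881628274798
th 82.6 r 0.0755  Ftan(lowering+) 9.0 Frad 4.8
```

Request:
play_rows --series '[0.0004,0,-0.003,0,0.0005,0,-0.003,0,0.0006,0,-0.0029,0,0.0007,0,-0.0029,0,0.0008,0,-0.0029,0]'

```text
time_s: 13.92
tcp_pos: [0.5641, -0.0133, 0.2088]
eef_rot: [-176.4, 89.5, 9.0]
contact_force: [11.2, 1.8, 3.0]
gripper_width: 0.0268
```

```bash
python3 st.py
```

```text
t13.92 tcp [ 0.5641 -0.0133  0.2088] press 0.024744640217601584 -0.15400867008996993 0.20884367679010724 F [11.1974  1.8084  3.0286] Fpress 11.3123578842821 0.8256423700309699 w 0.02680532996292321 yawz -174.55821446712852
th 71.0 r 0.0760  Ftan(lowering+) 9.7 Frad 6.5
```

```bash
python3 tab.py 71 .02 13
```

```text
71.0 [0.0005, 0, -0.0014, 0, 0.0005, 0, -0.0014, 0, 0.0006, 0, -0.0014, 0, 0.0006, 0, -0.0014, 0, 0.0006, 0, -0.0014, 0]
65.3 [0.0006, 0, -0.0014, 0, 0.0007, 0, -0.0013, 0, 0.0007, 0, -0.0013, 0, 0.0007, 0, -0.0013, 0, 0.0007, 0, -0.0013, 0]
59.5 [0.0008, 0, -0.0013, 0, 0.0008, 0, -0.0013, 0, 0.0008, 0, -0.0013, 0, 0.0008, 0, -0.0012, 0, 0.0009, 0, -0.0012, 0]
53.8 [0.0009, 0, -0.0012, 0, 0.0009, 0, -0.0012, 0, 0.0009, 0, -0.0012, 0, 0.001, 0, -0.0011, 0, 0.001, 0, -0.0011, 0]
48.1 [0.001, 0, -0.0011, 0, 0.001, 0, -0.0011, 0, 0.0011, 0, -0.0011, 0, 0.0011, 0, -0.001, 0, 0.0011, 0, -0.001, 0]
42.4 [0.0011, 0, -0.001, 0, 0.0011, 0, -0.001, 0, 0.0012, 0, -0.001, 0, 0.0012, 0, -0.0009, 0, 0.0012, 0, -0.0009, 0]
36.6 [0.0012, 0, -0.0009, 0, 0.0012, 0, -0.0009, 0, 0.0012, 0, -0.0008, 0, 0.0013, 0, -0.0008, 0, 0.0013, 0, -0.0008, 0]
30.9 [0.0013, 0, -0.0008, 0, 0.0013, 0, -0.0007, 0, 0.0013, 0, -0.0007, 0, 0.0013, 0, -0.0007, 0, 0.0014, 0, -0.0007, 0]
25.2 [0.0014, 0, -0.0006, 0, 0.0014, 0, -0.0006, 0, 0.0014, 0, -0.0006, 0, 0.0014, 0, -0.0005, 0, 0.0014, 0, -0.0005, 0]
19.4 [0.0014, 0, -0.0005, 0, 0.0014, 0, -0.0005, 0, 0.0014, 0, -0.0004, 0, 0.0014, 0, -0.0004, 0, 0.0015, 0, -0.0004, 0]
13.7 [0.0015, 0, -0.0003, 0, 0.0015, 0, -0.0003, 0, 0.0015, 0, -0.0003, 0, 0.0015, 0, -0.0003, 0, 0.0015, 0, -0.0002, 0]
8.0 [0.0015, 0, -0.0002, 0, 0.0015, 0, -0.0002, 0, 0.0015, 0, -0.0001, 0, 0.0015, 0, -0.0001, 0, 0.0015, 0, -0.0001, 0]
2.2 [0.0015, 0, -0.0, 0, 0.0015, 0, -0.0, 0, 0.0015, 0, 0.0, 0, 0.0015, 0, 0.0, 0, 0.0015, 0, 0.0001, 0]
```

Request:
play_rows --series '[0.0005,0,-0.0016,0,0.0005,0,-0.0016,0,0.0005,0,-0.0015,0,0.0006,0,-0.0014,0,0.0006,0,-0.0014,0]'

```text
time_s: 14.33
tcp_pos: [0.5717, -0.0125, 0.2061]
eef_rot: [-176.5, 89.5, 8.9]
contact_force: [12.5, 1.0, 1.4]
gripper_width: 0.027
```

```bash
python3 st.py
```

```text
t14.33 tcp [ 0.5717 -0.0125  0.2061] press 0.03242473851837297 -0.1539199081297451 0.20605780759748052 F [12.491   1.0148  1.366 ] Fpress 12.531868718416497 -0.07775793859711122 w 0.027022568075253103 yawz -174.55606291880565
th 64.8 r 0.0763  Ftan(lowering+) 10.8 Frad 6.6
```

Request:
play_rows --series '[0.0006,0,-0.0014,0,0.0006,0,-0.0014,0,0.0007,0,-0.0014,0,0.0007,0,-0.0013,0,0.0007,0,-0.0013,0]'

```text
time_s: 14.75
tcp_pos: [0.5786, -0.0118, 0.2026]
eef_rot: [-176.0, 89.5, 9.5]
contact_force: [12.3, 1.6, 0.6]
gripper_width: 0.0273
```

```bash
python3 st.py
```

```text
t14.75 tcp [ 0.5786 -0.0118  0.2026] press 0.039301910151141844 -0.15382443291086423 0.20263091127000382 F [12.3123  1.5825  0.578 ] Fpress 12.403395219592241 0.5034146211559929 w 0.027321212324399075 yawz -174.56030545625222
th 59.1 r 0.0765  Ftan(lowering+) 10.3 Frad 6.9
```

Request:
play_rows --series '[0.0008,0,-0.0015,0,0.0008,0,-0.0015,0,0.0008,0,-0.0015,0,0.0008,0,-0.0014,0,0.0008,0,-0.0014,0]'

```text
time_s: 15.17
tcp_pos: [0.5853, -0.0112, 0.1983]
eef_rot: [-175.3, 89.5, 10.1]
contact_force: [9.4, 2.6, 1.3]
gripper_width: 0.027
```

```bash
python3 st.py
```

```text
t15.17 tcp [ 0.5853 -0.0112  0.1983] press 0.04605390144067979 -0.1537645816175466 0.19834283195563784 F [9.3537 2.568  1.3129] Fpress 9.541927400257626 1.7429902878198904 w 0.02697908071063803 yawz -174.55876441824816
th 53.1 r 0.0767  Ftan(lowering+) 6.8 Frad 6.8
```

Request:
play_rows --series '[0.0009,0,-0.0013,0,0.0009,0,-0.0013,0,0.0009,0,-0.0013,0,0.001,0,-0.0012,0,0.001,0,-0.0012,0]'

```text
time_s: 15.58
tcp_pos: [0.5903, -0.0108, 0.1942]
eef_rot: [-176.0, 89.6, 9.4]
contact_force: [3.3, 3.6, 10.4]
gripper_width: 0.0271
```

```bash
python3 st.py;  python3 - <<'E'
from h import *
a=capture("scene");crop(a,350,150,490,300,4,"pics/sc12.png")
E
```

```text
t15.58 tcp [ 0.5903 -0.0108  0.1942] press 0.05108765002966949 -0.15383116536499444 0.19424696409862108 F [ 3.2829  3.5505 10.3512] Fpress 3.5798987162030027 3.2508226665603654 w 0.02709605649174688 yawz -174.54785356945064
th 48.3 r 0.0767  Ftan(lowering+) -4.2 Frad 10.1
```

View pics/sc12.png

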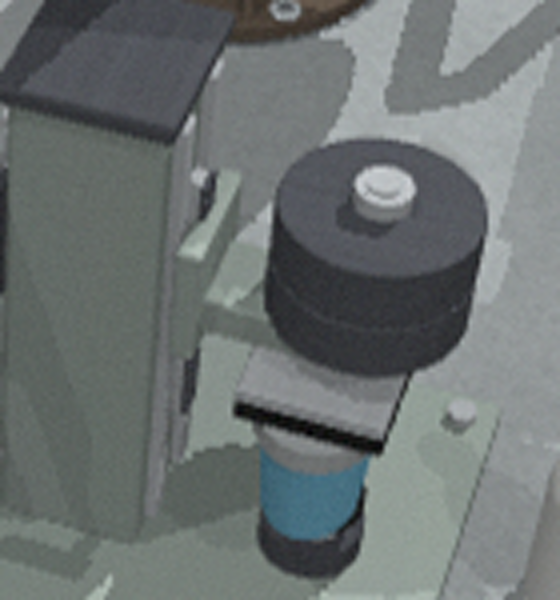

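Request:
play_rows --series '[-0.0007,0,0.0008,0,-0.0007,0,0.0008,0,-0.0007,0,0.0008,0,0,0,0,0,0,0,0,0]'

```text
time_s: 16.05
tcp_pos: [0.5881, -0.0109, 0.1962]
eef_rot: [-174.8, 89.6, 10.7]
contact_force: [5.8, 1.6, 6.0]
gripper_width: 0.0271
```

```bash
python3 st.py; python3 st.py
```

```text
t16.05 tcp [ 0.5881 -0.0109  0.1962] press 0.04887398742117656 -0.15376922331986873 0.1961936784199113 F [5.7538 1.586  5.9632] Fpress 5.870105017114809 1.078494613613985 w 0.0271152874430632 yawz -174.55444379233978
th 50.5 r 0.0768  Ftan(lowering+) 0.7 Frad 8.3
t16.05 tcp [ 0.5881 -0.0109  0.1962] press 0.04887398742117656 -0.15376922331986873 0.1961936784199113 F [5.7538 1.586  5.9632] Fpress 5.870105017114809 1.078494613613985 w 0.0271152874430632 yawz -174.55444379233978
th 50.5 r 0.0768  Ftan(lowering+) 0.7 Frad 8.3
```

Request:
play_rows --series '[-0.0004,0,-0.0003,0,-0.0004,0,-0.0003,0,-0.0004,0,-0.0003,0,0,0,0,0,0,0,0,0]'

```text
time_s: 16.47
tcp_pos: [0.5879, -0.0109, 0.1964]
eef_rot: [-170.2, 89.7, 15.3]
contact_force: [4.8, 2.5, 3.0]
gripper_width: 0.027
```

```bash
python3 st.py
```

```text
t16.47 tcp [ 0.5879 -0.0109  0.1964] press 0.04867058768821794 -0.15373227032909664 0.19640547434002778 F [4.8199 2.5179 3.0369] Fpress 5.021013725914677 2.088276695275049 w 0.026987753600395237 yawz -174.5703427643852
th 50.7 r 0.0768  Ftan(lowering+) 2.0 Frad 5.5
```

Request:
play_rows --series '[0.0001,0,-0.0005,0,0.0001,0,-0.0005,0,0,0,-0.0005,0,0,0,0,0,0,0,0,0]'

```text
time_s: 16.88
tcp_pos: [0.5885, -0.0109, 0.1958]
eef_rot: [-163.4, 89.8, 22.0]
contact_force: [4.4, 3.6, 4.1]
gripper_width: 0.0271
```

```bash
python3 st.py
```

```text
t16.88 tcp [ 0.5885 -0.0109  0.1958] press 0.04923905646499794 -0.15378682148201847 0.19584411410430114 F [4.3811 3.5726 4.113 ] Fpress 4.675830564118086 3.177192403673305 w 0.027133924222961618 yawz -174.57966303407127
th 50.1 r 0.0767  Ftan(lowering+) 0.9 Frad 6.2
```

Request:
play_rows --series '[0.0003,0,-0.0004,0,0,0,0,0,0,0,0,0,0,0,0,0,0,0,0,0]' --squeeze 5

```text
time_s: 17.3
tcp_pos: [0.5886, -0.0111, 0.1955]
eef_rot: [-165.5, 89.9, 20.0]
contact_force: [4.2, 3.8, 4.2]
gripper_width: 0.0276
```

```bash
python3 st.py
```

```text
t17.30 tcp [ 0.5886 -0.0111  0.1955] press 0.04938855921384699 -0.1539463329671318 0.19547630676858582 F [4.2231 3.7731 4.1884] Fpress 4.535854570077609 3.390698940724153 w 0.027599174577995465 yawz -174.57541017664408
th 49.8 r 0.0765  Ftan(lowering+) 0.8 Frad 6.1
```

Load on the crank is nearly zero; open slowly in place.

Request:
play_rows --series '[0,0,0,0,0,0,0,0,0,0,0,0,0,0,0,0,0,0,0,0]' --jaw 75

```text
time_s: 17.72
tcp_pos: [0.5871, -0.012, 0.1945]
eef_rot: [11.9, 89.9, -162.7]
contact_force: [-0.5, 0.4, -0.5]
gripper_width: 0.0559
```

Request:
play_rows --series '[0,0,0,0,0,0,0,0,0,0,0,0,0,0,0,0,0,0,0,0]'

```text
time_s: 18.13
tcp_pos: [0.5876, -0.0116, 0.195]
eef_rot: [6.6, 90.0, -168.0]
contact_force: [0.3, -0.9, 0.7]
gripper_width: 0.0658
```

```bash
python3 st.py;  python3 - <<'E'
from h import *
a=capture("wrist");cv2.imwrite("pics/w13.png",a["img"])
b=capture("side");crop(b,250,160,370,280,5,"pics/si13.png")
E
```

```text
t18.13 tcp [ 0.5876 -0.0116  0.195 ] press 0.04833707195586724 -0.15443709775299613 0.1950370623251732 F [ 0.3187 -0.9031  0.7425] Fpress 0.23877087974176808 -0.9274526158316982 w 0.06581113656925937 yawz -174.59953058928053
th 50.2 r 0.0755  Ftan(lowering+) -0.3 Frad 0.7
```

View pics/w13.png

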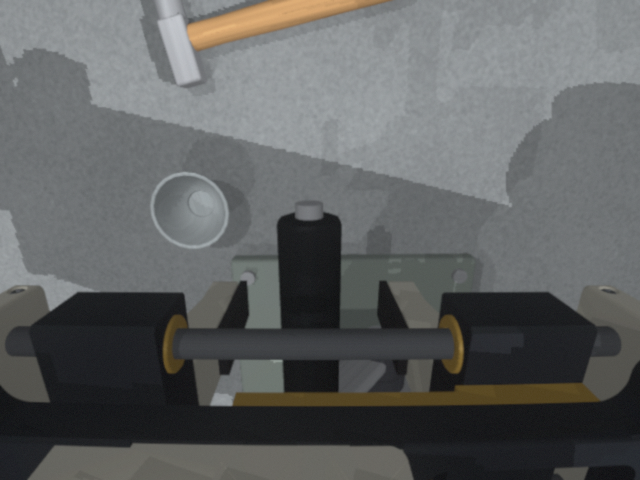

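View pics/si13.png

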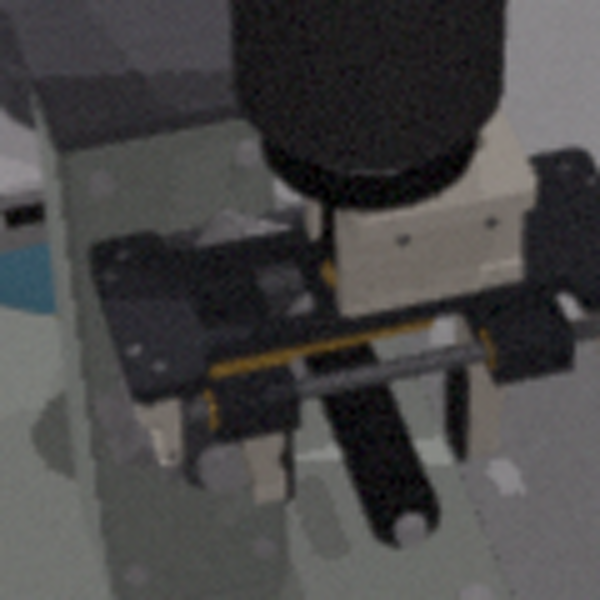

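Released; the grip hangs free between the open fingers at u≈310 in the wrist view. Now straight up and away.

Request:
play_rows --series '[-0.012,0,0,0,-0.02,0,0,0,-0.03,0,0,0,-0.035,0,0,0,-0.035,0,0,0]'

```text
time_s: 18.65
tcp_pos: [0.5872, -0.0117, 0.3282]
eef_rot: [12.2, 89.9, -162.4]
contact_force: [1.6, 1.0, 0.3]
gripper_width: 0.0656
```

Request:
play_rows --series '[-0.01,0.03,0,0,-0.01,0.03,0,0,0,0.03,0,0,0,0.03,0,0,0,0.02,0,0]'

```text
time_s: 19.07
tcp_pos: [0.6008, -0.1531, 0.3472]
eef_rot: [145.6, 90.0, -29.0]
contact_force: [0.9, 0.4, -0.3]
gripper_width: 0.0657
```

Request:
play_rows --series '[0,0,0,0,0,0,0,0,0,0,0,0,0,0,0,0,0,0,0,0]'

```text
time_s: 19.48
tcp_pos: [0.6009, -0.1501, 0.3472]
eef_rot: [-173.4, 90.0, 12.0]
contact_force: [-0.1, 0.2, -0.2]
gripper_width: 0.0655
```

```bash
python3 st.py;  python3 - <<'E'
from h import *
a=capture("scene");crop(a,280,140,480,290,4,"pics/sc14.png")
b=capture("side");crop(b,205,120,365,320,3,"pics/si14.png")
E
```

```text
t19.48 tcp [ 0.6009 -0.1501  0.3472] press 0.04947690912020399 -0.29353464391085093 0.3472293483540078 F [-0.0914  0.2305 -0.1852] Fpress -0.07091184375371401 0.2376027975736113 w 0.0655305151665828 yawz -174.52931307159915
th 76.8 r 0.2160  Ftan(lowering+) -0.0 Frad -0.2
```

View pics/sc14.png

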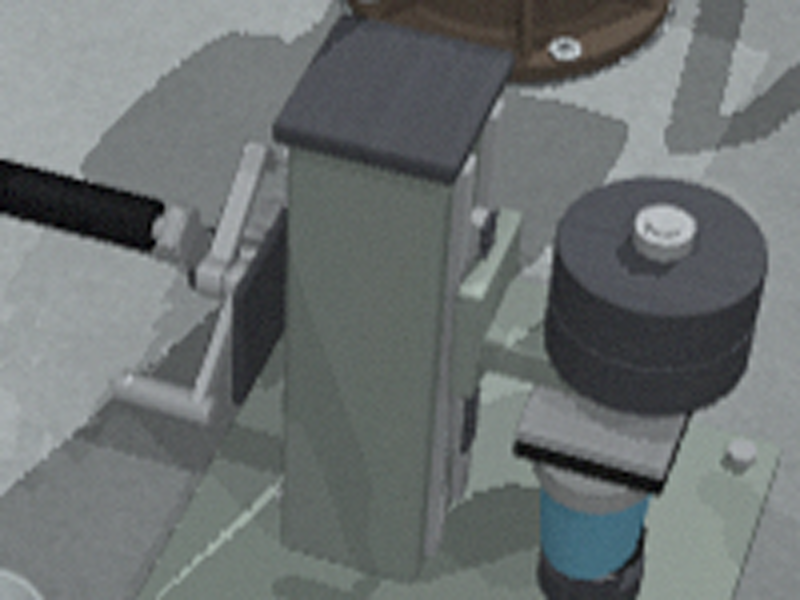

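View pics/si14.png

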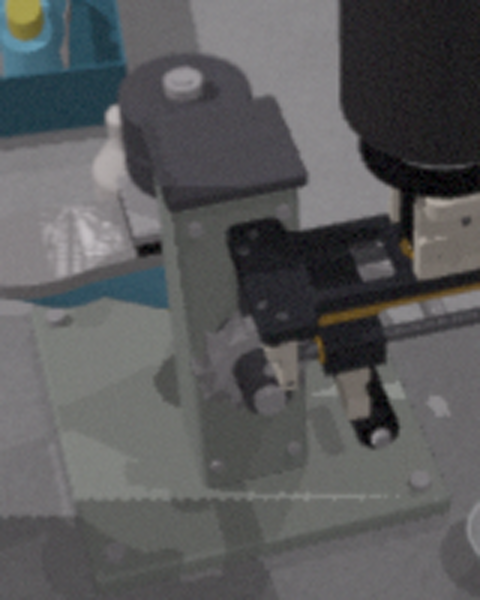

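```bash
python3 - <<'E'
from h import *
a=capture("scene");b=capture("side")
print(tri(a,(446.2,197),b,(266,146.5)))
i0=cv2.imread("pics/scene0.png");cv2.imwrite("pics/sc15.png",a["img"])
from plant import close_job
print(close_job())
E
```

```text
(array([0.51313419, 0.27618949, 0.27730744]), np.float64(0.0005563362300099023))
the job is handed in; nothing more can be done
None
```

View pics/sc15.png

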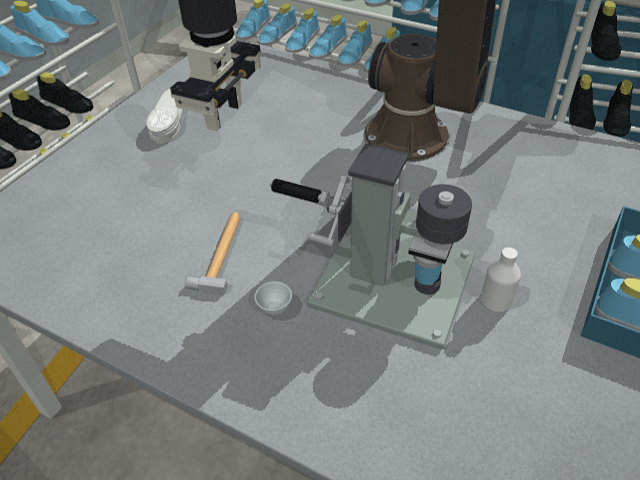

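The head is resting on the sole, the lever is still thrown over, and the job is handed in at about 19.5 s. There was one small overshoot at the sole.

- **Lever:** I pushed it down to its stop. Its bar then stayed at 205 mm, where it should be when fully thrown.
- **Pawl:** I gripped the crank and wound it up about 0.13 rad. The pawl was seen standing clear of the wheel.
- **Lowering:** I let the crank back at 0.25 to 0.5 rad/s, well under the quarter-turn limit, until the pull on it faded.
- **Release:** I opened the gripper with about 0.8 N of pull left on the crank, and withdrew touching nothing (force reading about 0).

**Last checks:** The head's top dropped about 33 mm (310 to 277 mm), which matches the roughly 1.67 rad of crank turn. The lever was down, the pawl up, and the bottle, hammer and bowl look unmoved.

**What disagreed:**
- **Overshoot at the sole:** The crank briefly pushed the head down with about 4 N at the grip, roughly 16 N at the head. I backed it off straight away, about 0.04 rad, until the load was near zero.
- **Finger tips:** They sit about 30 mm behind the reported tool point. I found this when the lever only moved late, and allowed for it from then on.
- **Pawl height:** My rough single-view estimate of the raised pawl came out at 282 mm, against about 250 mm expected for its tip. I took it as a higher point on the pawl, and judged it clear from the pictures and from the crank running back freely.

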